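Pack glue bottles upright in the carton on the scale

ROBOT

A 6-joint arm with a two-finger parallel gripper is mounted at the origin on the work surface. World frame = base frame: x ahead of the robot, y to its left, z up, the work surface at z = 0. Lengths are in m, angles in rad, forces in N, time in s.
With the tool pointing down it reaches from about 0.25 to 0.725 m from the base axis. Payload 4 kg.
Tool frame: the origin (TCP) lies midway between the tips of the shut fingers; the grasp point (between the pads) lies 19 mm behind it; x points along the fingers, y is the direction in which the jaws open and shut, and the axes are right-handed (so a half turn about x gives the same grasp; the last joint's range is limited). The gripper opens to 85 mm and grips with 20 to 120 N. Pads are 22 mm wide; open, the fingers measure 114 mm over their backs; the gripper's body (76 mm by 85 mm) begins 54 mm behind the grasp point. The pads swing forward as they close: fully open they stand 13 mm farther back than shut.
Start: joints at [1.187, 0.241, 0.005, 1.335, 0, 1.571], TCP at [0.187, 0.464, 0.231] pointing down, gripper open.
Joint ranges: [-2.72, 2.72], [-1.05, 1.87], [-1.09, 1.28], [-1.99, 2.15], [-1.42, 1.44], [-3.14, 3.14]. Speed limits (rad/s): [2.79, 2.79, 3.14, 3.14, 3.14, 3.14].

INTERFACE

Orientations are given as a unit quaternion [x, y, z, w].
In Python, from workcell import * gives the robot as it stands.
- The arm moves only by the tool play_rows, never from a script. Its argument "plan" is a list of rows, each a list of 7 numbers: the shift along the tool's x, y, z in mm, then the turn, a rotation vector about the tool's x, y, z in rad, then the closure, from -1 (fully open) to 1 (shut). In form: [[x, y, z, rx, ry, rz, grip], ...]. A call has 1 to 20 rows; each row shifts and turns the commanded pose from where the row before left it, along the tool's axes as they then stand; what a row does not reach is not made up. A row lasts 1/12 s, in which the tool goes at most 41.7 mm and 7.16 degrees, less where a joint would pass 70% of its speed; a pose out of reach is approached as far as the arm can. A call with a gripper value outside its range is refused whole. The fingers move at their own pace and stop on an object; the grip force is fixed at half the most. Time passes only in rows, so rows that do not move let the fingers close. It gives the time, the measured TCP pose, the force and the opening at its end, in the units of the state.
- get_obs(): the state, without advancing time (a new reading comes with each control period).
- camera(name): name is "scene" or "top"; returns a dict with "frame" (420x560x3 uint8, red, green, blue), "depth" (420x560 float32, m along the optical axis (not along the pixel's ray), 0 where there is no reading), "fx", "fy", "cx", "cy" (pixels), "camera_from_world" (4x4, takes a point from world to camera coordinates). Camera axes: x right, y up, looking along -z (the intrinsics and any distortion apply to the point x, -y, -z); pixel columns grow to the right and rows downward; lengths in m; the calibration is good to about 2 mm. A picture is of the moment at which its call begins.
- job_done(): hands the job in, once; it reports no verdict.
Trained networks look in a picture, given as the dict that the camera call returned (one of the last four; its "shot" number tells which), for a name from the list of things; names that differ only in an ending like _2 or _b are one class to them, and where a whole thing is asked for, a point or a joint stands for the part that bears it (a point fixed in the world has none). Each returns a list of dicts, best first, with "confidence" (0 to 1); they miss things now and then, are a little off and sometimes report something else, mostly with a low value. They report only what shows in the picture. A call takes as long as a camera call. They do not tell look-alikes from the thing itself.
- search_frame(thing, picture): "centre" ([x, y, z] in m, in world coordinates, good to about 4 mm: the middle of the surface that is visible of it).
- pinpoint(thing, picture): "centre" ([x, y, z] in m, in world coordinates, good to about 4 mm: a listed point, or the origin of a listed thing).
The state is a dict: "clock": time; "joint_pos": joint angles; "joint_vel": joint speeds; "tau": joint torques, N m; "eef_pos": TCP position; "tool_rot": TCP orientation; "ft_force": force on the tool from outside, world axes, zero at the start; "ft_torque": the same for the moment, N m; "grip_width": finger opening in m.
Only numpy, scipy, OpenCV 4.12 (cv2) and the standard library are available. Lean on these libraries where they do the work, as an engineer would, in place of code of your own. Each camera call takes 0.05 s, during which the arm holds its last target. There are 200 camera calls.

TASK

First turn the scale's tare dial until its pointer is at the zero mark and leave it there. Then pack every glue bottle lying on the cardboard sheet into the carton on the scale, tallest first and one at a time: lay it base down in the slanted stand and let go, take it again by the cap, and set it upright, cap up, on the floor of a cell of its own before fetching the next (there may be two or three bottles). Do not push the tape roll, dispenser, cutter or mug out of their places.

Things in the scene. Friction and masses are not known exactly. Their poses are not given: they have to be found in the camera images.
- bottle_tall: The tallest (150 mm) white glue bottle, closed, about 0.2 kg (up to 30% more or less): square body 40 x 40 mm, 110 mm long, then an 11 mm neck 22 mm across and a round grey cap 30 mm across, 29 mm long. Starts lying flat on the cardboard sheet. Origin: on the long axis at half the total length; own x runs from base to cap. May be absent (None from the start).
- bottle_tall_base (a point): Centre of the base face of the 150 mm bottle (the end away from the cap), 75 mm from its origin.
- bottle_mid: The middle-sized (132 mm) white glue bottle, closed, about 0.17 kg (up to 30% more or less): square body 40 x 40 mm, 92 mm long, then an 11 mm neck 22 mm across and a round grey cap 30 mm across, 29 mm long. Starts lying flat on the cardboard sheet. Origin: on the long axis at half the total length; own x runs from base to cap. May be absent (None from the start).
- bottle_mid_base (a point): Centre of the base face of the 132 mm bottle (the end away from the cap), 66 mm from its origin.
- bottle_short: The shortest (114 mm) white glue bottle, closed, about 0.14 kg (up to 30% more or less): square body 40 x 40 mm, 74 mm long, then an 11 mm neck 22 mm across and a round grey cap 30 mm across, 29 mm long. Starts lying flat on the cardboard sheet. Origin: on the long axis at half the total length; own x runs from base to cap. May be absent (None from the start).
- bottle_short_base (a point): Centre of the base face of the 114 mm bottle (the end away from the cap), 57 mm from its origin.
- sheet: Cardboard sheet lying on the bench, fixed, 250 (x) x 350 (y) mm, 4 mm thick; the bottles start on it. Origin: centre of its underside.
- stand: Fixed aluminium slanted stand on a dark steel foot: holds a bottle leaning at 45 degrees, base down in a pocket, cap up and leaning to the stand's own +x. A 34 mm wide ramp carries its lower 72 mm from beneath; only the lowest 28 mm has side walls (50 mm apart, ending 8 mm short of the bottle's upper side); above that body and cap are free to grip. Origin: on the bench under the seat.
- stand_seat (a point): Point where the centre of the base face of a seated bottle lies, 40 mm above the bench; a seated bottle's axis runs from here along the stand's +x and upward in equal parts. The foot plate of the pocket is 0.5 mm below it along the axis, the ramp surface 20.5 mm below the axis.
- scale: Fixed grey bench scale, housing 290 (x) x 185 (y) mm and 36 mm high, with a steel platform whose top is 42 mm above the bench; the carton stands fixed on the platform. Origin: on the bench, under the centre of the carton; the tare dial lies 155 mm from it to its own -x.
- tare (a joint): Tare dial: black pointer knob on a white dial face. 0 rad: pointer at the long black zero mark (scale's own +x, towards the carton); grows counter-clockwise from above; turns -3 to 3 rad with light friction (0.04 N m), stays where left. Grip: an upright bar along the pointer, 46 mm long, 14 mm thick, 27 mm high, top 70.5 mm above the bench, on a disc 52 mm across (top at 43.5 mm).
- dial_centre (a point): On the turning axis of the tare dial, at gripping height in the bar, 58 mm above the bench. Its orientation is the scale's; it does not turn with the knob.
- carton_floor (a point): Centre of the inner floor of the carton, 46 mm above the bench, with the scale's axes. The open cardboard carton is 136 x 136 mm outside, walls 4 mm, rim 121 mm above the bench (75 mm deep), divided by two crossing walls of 4 mm into four cells 62 mm square; its flaps hang down outside.
- tape_roll: Clear roll of packing tape lying flat, 96 mm across, 48 mm high, bystander. Origin: centre of its underside.
- dispenser: Red tape dispenser with a white roll, 160 x 55 x 98 mm, bystander. Origin: centre of its underside.
- cutter: Grey box cutter, 135 x 22 x 14 mm, lying, bystander. Origin: centre of its underside.
- mug: White mug, 80 mm across, 92 mm high, bystander. Origin: centre of its underside.
- cell0 (a point): Centre of the floor of one carton cell (the -x, -y one in the scale's axes), 46 mm above the bench.
- cell1 (a point): Centre of the floor of one carton cell (the -x, +y one in the scale's axes), 46 mm above the bench.
- cell2 (a point): Centre of the floor of one carton cell (the +x, -y one in the scale's axes), 46 mm above the bench.
- cell3 (a point): Centre of the floor of one carton cell (the +x, +y one in the scale's axes), 46 mm above the bench.
There are look-alikes about, which are no part of the job. What is shaped like the bottle_mid but yellow is not meant.

How it is judged:
By the outcome, as a careful person would: the job done as asked, in the order asked, and still so for the second after the job is handed in, with the robot touching nothing.
Of bottle_tall, bottle_mid, bottle_short only 2 to 3 are there at a start; the rules pass over those that are not, and their reading is None.
At some moment in a run one of bottle_tall, bottle_mid, bottle_short may be knocked a few centimetres aside while the robot is not near it.
Once in a run the grip may slacken for a moment while it holds something.
It also fails if it takes over 210 s, if anything falls off the work surface, if the arm or the gripper's body presses on something with over 40 N, if the wrist force passes 120 N, or if a joint passes its speed limit or range.

## Working session

There is one attempt and no reset: what is moved stays moved. The work goes in short steps, Python scripts to look and compute and a tool call to move; the robot and the scene stay as the last step left them, time stands still between calls to the robot, and variables do not carry over. Pictures are saved under pics/ and viewed, about 12 in all and at most 16, crops included, and the job is handed in when it is done.

Besides the shell and the picture viewer there is one more tool, called after "Emit:" by a JSON object that holds its "api" and its "payload". play_rows: Moves the arm, as the interface text tells. Its arguments: {"type":"object","properties":{"plan":{"type":"array","items":{"type":"array","items":{"type":"number"}}}},"required":["plan"]}

```bash
ls; mkdir -p pics
cat > h.py <<'E'
from workcell import *
import numpy as np, cv2
from scipy.spatial.transform import Rotation as R
def save(p,name,box=None,s=1):
    f=p["frame"][:,:,::-1]
    if box: f=f[box[1]:box[3],box[0]:box[2]]
    cv2.imwrite("pics/"+name,cv2.resize(f,None,fx=s,fy=s,interpolation=cv2.INTER_CUBIC))
def proj(p,w):
    w=np.atleast_2d(w); c=(p["camera_from_world"]@np.c_[w,np.ones(len(w))].T).T
    return np.c_[p["fx"]*c[:,0]/-c[:,2]+p["cx"], p["fy"]*-c[:,1]/-c[:,2]+p["cy"]]
def cloud(p):
    d=p["depth"];v,u=np.indices(d.shape)
    X=np.stack([(u-p["cx"])/p["fx"]*d,-(v-p["cy"])/p["fy"]*d,-d,np.ones_like(d)],-1)
    w=X@np.linalg.inv(p["camera_from_world"]).T
    w=w[...,:3]; w[d==0]=np.nan; return w
E
python3 - <<'E'
from h import *
print(get_obs())
for n in("top","scene"):
    p=camera(n); save(p,n+"0.png",s=1.4); print(n,p.keys(),p["fx"],np.round(np.linalg.inv(p["camera_from_world"]),3).tolist())
    for t in "bottle_tall bottle_mid bottle_short bottle_tall_base bottle_mid_base bottle_short_base stand stand_seat scale dial_centre carton_floor cell0 cell1 cell2 cell3 tape_roll dispenser cutter mug sheet".split():
        print(t,[(np.round(r["centre"],3).tolist(),round(r["confidence"],2),np.round(proj(p,r["centre"])[0]).tolist()) for r in pinpoint(t,p)])
E
```

```text
pics
{'clock': 0.0, 'joint_pos': array([ 1.18699187e+00,  2.41404980e-01,  3.71089805e-03,  1.33518031e+00,
       -6.66922268e-06,  1.57081140e+00]), 'joint_vel': array([-0.00012163,  0.00175627,  0.00092408, -0.0009229 ,  0.00055611,
        0.00017285]), 'tau': array([ 5.66977524e-04, -3.72315967e+01,  2.52408206e+01,  1.68066868e-02,
        2.31676916e-05, -1.28447729e-05]), 'eef_pos': array([0.18699105, 0.46303761, 0.23041185]), 'tool_rot': array([ 0.13414752,  0.69426299, -0.13559086,  0.69398737]), 'ft_force': array([ 0.79259228, -0.45584939, -0.39423838]), 'ft_torque': array([ 0.04997536,  0.00228644, -0.00258709]), 'grip_width': 0.08539459011719487}
top dict_keys(['frame', 'depth', 'fx', 'fy', 'cx', 'cy', 'camera_from_world', 'shot']) 440.2762324868576 [[0.003, 0.998, -0.066, 0.402], [-1.0, 0.004, 0.024, 0.046], [0.024, 0.065, 0.998, 1.552], [0.0, 0.0, 0.0, 1.0]]
bottle_tall [([0.476, 0.177, 0.023], 0.59, [239.0, 211.0])]
bottle_mid [([0.47, 0.309, 0.026], 0.96, [200.0, 213.0]), ([0.492, 0.589, 0.021], 0.76, [119.0, 206.0]), ([0.228, 0.348, 0.024], 0.64, [188.0, 283.0])]
bo
[... 3707 characters left out ...]
[0.598, -0.24, 0.049], 0.76, [185.0, 246.0]), ([0.537, -0.241, 0.046], 0.7, [184.0, 232.0]), ([0.46, -0.522, 0.001], 0.64, [91.0, 238.0]), ([0.536, -0.309, 0.046], 0.6, [160.0, 235.0])]
cell3 [([0.598, -0.24, 0.049], 0.76, [185.0, 246.0]), ([0.537, -0.241, 0.046], 0.7, [184.0, 232.0]), ([0.46, -0.522, 0.001], 0.64, [91.0, 238.0]), ([0.536, -0.309, 0.046], 0.6, [160.0, 235.0])]
tape_roll [([0.379, 0.018, -0.004], 0.95, [265.0, 200.0])]
dispenser [([0.458, -0.52, 0.0], 0.81, [92.0, 238.0])]
cutter [([0.772, 0.031, 0.001], 0.64, [292.0, 290.0])]
mug [([0.742, 0.173, 0.001], 0.84, [340.0, 274.0]), ([0.479, 0.18, 0.026], 0.74, [321.0, 206.0])]
sheet [([0.486, 0.306, 0.002], 0.89, [361.0, 208.0])]
```

View pics/top0.png

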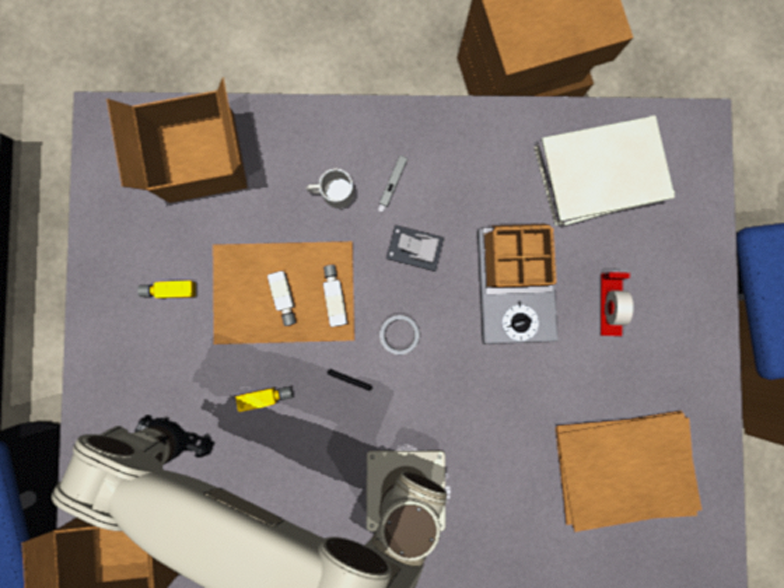

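View pics/scene0.png

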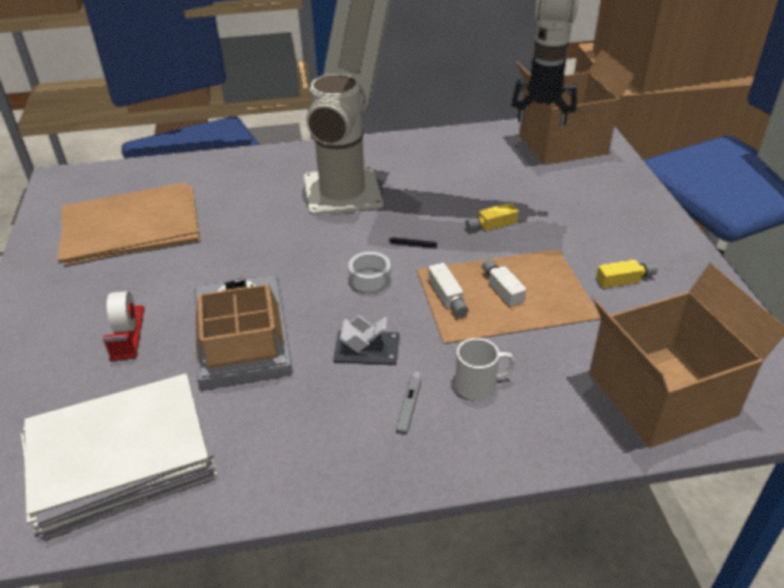

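Candidates, as seen in the 784-px top view. White bottles on the sheet are at (334,295), which looks tall with its cap toward +x, and (282,298), which looks mid or short with its cap toward -x. The yellow look-alikes at (172,290) and (262,399) are off the sheet and don't count. Next I'll measure the bottle sizes, the stand yaw, the scale yaw and the dial.

Run:
```python
from h import *
p=camera("top"); W=cloud(p); f=p["frame"].astype(int)
# bottles by height over the sheet
for nm,(x,y) in dict(A=(.476,.177),B=(.47,.309)).items():
    m=(W[...,2]>.016)&(W[...,2]<.06)&(np.hypot(W[...,0]-x,W[...,1]-y)<.095)&(abs(W[...,1]-y)<.06)
    q=W[m]; c,(w,h),a=cv2.minAreaRect(q[:,:2].astype(np.float32)*1000)
    b=q[q[:,2]>.035]
    print(nm,len(q),np.round(c),round(w),round(h),round(a,1),"z",np.nanpercentile(q[:,2],[5,50,95]).round(3))
# refine scale: carton rim
m=(W[...,2]>.10)&(W[...,2]<.14)&(np.hypot(W[...,0]-.567,W[...,1]+.275)<.13)
c,s,a=cv2.minAreaRect(W[m][:,:2].astype(np.float32)*1000);print("carton",c,s,a)
m=(W[...,2]>.028)&(W[...,2]<.050)&(np.hypot(W[...,0]-.5,W[...,1]+.275)<.25)&(abs(W[...,1]+.275)<.14)
c,s,a=cv2.minAreaRect(W[m][:,:2].astype(np.float32)*1000);print("scale",c,s,a)
m=(W[...,2]>.055)&(W[...,2]<.085)&(np.hypot(W[...,0]-.41,W[...,1]+.281)<.035)
c,s,a=cv2.minAreaRect(W[m][:,:2].astype(np.float32)*1000);print("knob",m.sum(),c,s,a)
# stand: foot, and top part
for lo,hi in((.004,.02),(.03,.12)):
    m=(W[...,2]>lo)&(W[...,2]<hi)&(np.hypot(W[...,0]-.605,W[...,1]+.05)<.09)
    c,s,a=cv2.minAreaRect(W[m][:,:2].astype(np.float32)*1000);print("stand",m.sum(),c,s,a,W[m].mean(0),W[m][W[m][:,2].argsort()[-5:]].round(3).tolist())
a=cv2.resize(p["frame"][120:265,330:410,::-1],None,fx=4,fy=4,interpolation=3)
b=cv2.resize(p["frame"][120:265,150:330,::-1],None,fx=4,fy=4,interpolation=3)[:, :]
cv2.imwrite("pics/c1.png",cv2.resize(np.hstack([b,a]),None,fx=.76,fy=.76))
```

```text
A 480 [478. 180.] 150 41 9.7 z [0.03  0.042 0.049]
B 434 [469. 305.] 132 41 15.8 z [0.027 0.041 0.048]
carton (569.85986328125, -270.5464782714844) (145.41644287109375, 149.70570373535156) 1.6769596338272095
scale (546.76611328125, -300.00897216796875) (368.6051940917969, 237.89950561523438) 2.3962790966033936
knob 61 (411.41265869140625, -279.47454833984375) (14.174320220947266, 45.55626678466797) 15.802002906799316
stand 567 (602.2085571289062, -49.05138397216797) (168.40390014648438, 175.88461303710938) 5.076346397399902 [ 0.59852953 -0.02694475  0.00889128] [[0.589, 0.02, 0.017], [0.582, -0.008, 0.018], [0.593, 0.01, 0.019], [0.621, -0.039, 0.019], [0.568, -0.029, 0.02]]
stand 336 (597.8511962890625, -24.909767150878906) (90.70719909667969, 58.817142486572266) 76.57524108886719 [ 0.59682257 -0.02992158  0.05009508] [[0.619, 0.015, 0.077], [0.602, 0.018, 0.077], [0.599, 0.018, 0.078], [0.623, 0.011, 0.079], [0.602, 0.015, 0.081]]
```

View pics/c1.png

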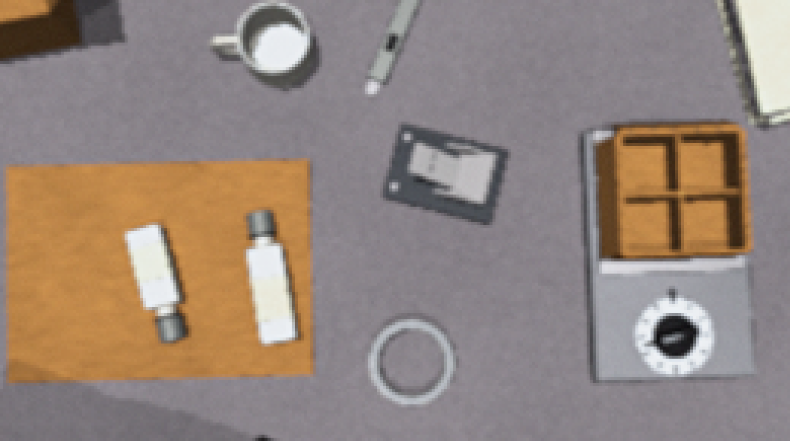

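Run:
```python
from h import *
p=camera("top"); W=cloud(p)
u,v=proj(p,[.411,-.281,.05])[0].round().astype(int)
a=cv2.resize(p["frame"][v-25:v+25,u-25:u+25,::-1],(500,500),interpolation=3)
# warp at dial height: 
A=W[v-25:v+25,u-25:u+25]
s=camera("scene"); us,vs=proj(s,[.411,-.281,.06])[0].round().astype(int)
b=cv2.resize(s["frame"][vs-25:vs+25,us-15:us+15,::-1],(300,500),interpolation=3)
cv2.imwrite("pics/dial.png",np.hstack([a,b])); print(u,v)
def comp(lo,hi,x,y,r=.3):
    m=((W[...,2]>lo)&(W[...,2]<hi)&(np.hypot(W[...,0]-x,W[...,1]-y)<r)).astype(np.uint8)
    n,l,st,_=cv2.connectedComponentsWithStats(m)
    uu,vv=proj(p,[x,y,(lo+hi)/2])[0].round().astype(int)
    k=1+np.argmax(st[1:,4]); q=W[l==k]; return q
q=comp(.028,.056,.41,-.3,.25); print("scale",cv2.minAreaRect(q[:,:2].astype(np.float32)*1000))
q=comp(.006,.10,.6,-.05,.1); print("foot",len(q),cv2.minAreaRect(q[:,:2].astype(np.float32)*1000))
# ramp plane
q=q[(q[:,2]>.025)]
best=None;rng=np.random.default_rng(0)
for i in range(2000):
    t=q[rng.choice(len(q),3,False)];n=np.cross(t[1]-t[0],t[2]-t[0]);l=np.linalg.norm(n)
    if l<1e-5: continue
    n/=l;n*=np.sign(n[2])
    if abs(n[2]-.707)>.15: continue
    m=abs((q-t[0])@n)<.003
    if best is None or m.sum()>best.sum(): best=m
t=q[best];c=t.mean(0);n=np.linalg.svd(t-c)[2][2];n*=np.sign(n[2])
print("ramp",best.sum(),c,n,"yaw of -n",np.degrees(np.arctan2(-n[1],-n[0])))
for y in(-.051,):
    pass
s0=np.array([.593,-.0515,.04]);print("seat dist over ramp",(s0-c)@n)
o=get_obs();print(R.from_quat(o["tool_rot"]).as_matrix().round(3))
```

```text
372 230
scale ((498.778564453125, -275.58441162109375), (274.8332214355469, 184.94532775878906), 2.4748544692993164)
foot 811 ((600.5448608398438, -22.441139221191406), (131.02500915527344, 93.41728210449219), 76.31341552734375)
ramp 130 [ 0.60209219 -0.01081005  0.05012428] [-0.14348497 -0.67351313  0.72511525] yaw of -n 77.9735228857529
seat dist over ramp 0.021368535055927035
[[-0.     0.374  0.927]
 [ 0.     0.927 -0.374]
 [-1.     0.    -0.   ]]
```

View pics/dial.png

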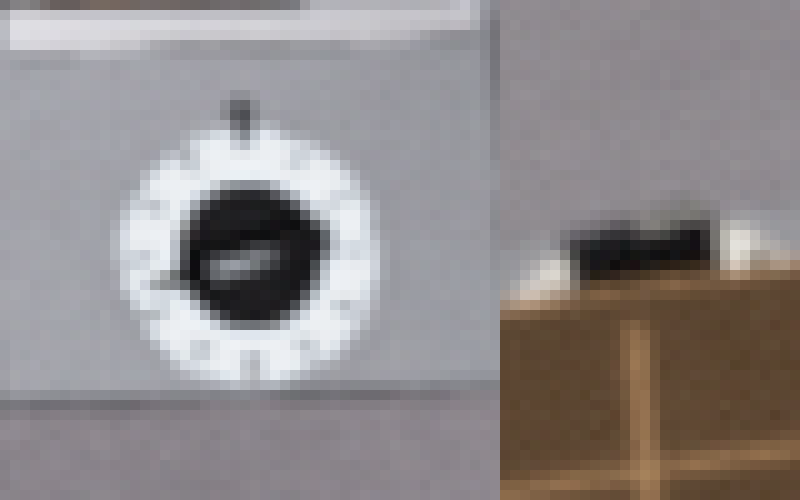

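The pointer tip sticks out at crop (165,280), on the +y side. The long zero mark is at (240,110), about 2.4° from world +x, and the bar lies at about 105.8°. The knob therefore has to turn about -103°.

Emit:
{"api": "play_rows", "payload": {"plan": [[3.5,-30.3,24.3,0,0,0,-1],[3.5,-30.3,24.3,0,0,0,-1],[3.5,-30.3,24.3,0,0,0,-1],[3.5,-30.3,24.3,0,0,0,-1],[3.5,-30.3,24.3,0,0,0,-1],[3.5,-30.3,24.3,0,0,0,-1],[3.5,-30.3,24.3,0,0,0,-1],[3.5,-30.3,24.3,0,0,0,-1],[3.5,-30.3,24.3,0,0,0,-1],[3.5,-30.3,24.3,0,0,0,-1],[3.5,-30.3,24.3,0,0,0,-1],[3.5,-30.3,24.3,0,0,0,-1],[3.5,-30.3,24.3,0,0,0,-1],[3.5,-30.3,24.3,0,0,0,-1],[3.5,-30.3,24.3,0,0,0,-1],[3.5,-30.3,24.3,0,0,0,-1],[3.5,-30.3,24.3,0,0,0,-1],[3.5,-30.3,24.3,0,0,0,-1],[3.5,-30.3,24.3,0,0,0,-1],[3.5,-30.3,24.3,0,0,0,-1]]}}

```text
clock: 3.92
eef_pos: [0.4111, -0.2824, 0.1611]
tool_rot: [0.135, 0.694, -0.135, 0.694]
ft_force: [0.6, -0.7, -0.4]
grip_width: 0.0858
```

Emit:
{"api": "play_rows", "payload": {"plan": [[0,0,0,0.114,0,0,-0.3],[0,0,0,0.114,0,0,-0.3],[0,0,0,0.114,0,0,-0.3],[0,0,0,0.114,0,0,-0.3],[0,0,0,0.114,0,0,-0.3],[0,0,0,0.114,0,0,-0.3],[0,0,0,0.114,0,0,-0.3],[0,0,0,0.113,0,0,-0.3],[0,0,0,0,0,0,-0.3],[0,0,0,0,0,0,-0.3],[0,0,0,0,0,0,-0.3]]}}

```text
clock: 4.83
eef_pos: [0.411, -0.2803, 0.1613]
tool_rot: [0.426, 0.565, -0.426, 0.565]
ft_force: [0.2, 0.4, 0.2]
grip_width: 0.0554
```

```bash
cat >> h.py <<'E'
def down(a):  # tool pointing down, jaw axis y at world angle a (deg)
    a=np.radians(a); y=np.array([np.cos(a),np.sin(a),0]); x=np.array([0,0,-1.]); return np.c_[x,y,np.cross(x,y)]
def to(pos,M):  # shift in present tool axes (mm), and the turn to follow, in present tool axes
    o=get_obs(); C=R.from_quat(o["tool_rot"]).as_matrix()
    print("shift",np.round(C.T@(np.array(pos)-o["eef_pos"])*1000,1),"turn",np.round((R.from_matrix(C).inv()*R.from_matrix(M)).as_rotvec(),4),"| at",o["eef_pos"].round(4),"q",o["joint_pos"].round(2),"w",round(o["grip_width"],4),"F",o["ft_force"].round(1),"t",o["clock"])
E
python3 -c "
from h import *
to([.411,-.2805,.047],down(15.8))"
```

```text
shift [114.3  -0.    0.2] turn [0.0026 0.     0.    ] | at [ 0.411  -0.2803  0.1613] q [-0.6   0.28 -0.13  1.16 -0.    0.69] w 0.0554 F [0.2 0.4 0.2] t 4.8333
```

Emit:
{"api": "play_rows", "payload": {"plan": [[28,0,0,0,0,0,-0.3],[28,0,0,0,0,0,-0.3],[28,0,0,0,0,0,-0.3],[18,0,0,0,0,0,-0.3],[10,0,0,0,0,0,-0.3],[2,0,0,0,0,0,-0.3],[0,0,0,0,0,0,0.5],[0,0,0,0,0,0,1],[0,0,0,0,0,0,1],[0,0,0,0,0,0,1],[0,0,0,0,0,0,1],[0,0,0,0,0,0,1],[0,0,0,0,0,0,1]]}}

```text
clock: 5.92
eef_pos: [0.4127, -0.281, 0.049]
tool_rot: [0.427, 0.563, -0.426, 0.566]
ft_force: [1.6, 1.9, 5.6]
grip_width: 0.0125
```

```bash
python3 -c "
from h import *
to([.411,-.2805,.047],down(-87.6))"
```

```text
shift [ 2.  -1.5 -0.9] turn [ 1.8053e+00 -9.0000e-04 -4.8000e-03] | at [ 0.4127 -0.281   0.049 ] q [-0.6   0.4  -0.29  0.88  0.    0.7 ] w 0.0125 F [1.6 1.9 5.6] t 5.9167
```

Emit:
{"api": "play_rows", "payload": {"plan": [[0,0,0,0.12,0,0,1],[0,0,0,0.12,0,0,1],[0,0,0,0.12,0,0,1],[0,0,0,0.12,0,0,1],[0,0,0,0.12,0,0,1],[0,0,0,0.12,0,0,1],[0,0,0,0.12,0,0,1],[0,0,0,0.12,0,0,1],[0,0,0,0.12,0,0,1],[0,0,0,0.12,0,0,1],[0,0,0,0.12,0,0,1],[0,0,0,0.12,0,0,1],[0,0,0,0.12,0,0,1],[0,0,0,0.12,0,0,1],[0,0,0,0.12,0,0,1],[0,0,0,0,0,0,1],[0,0,0,0,0,0,1],[0,0,0,0,0,0,1]]}}

```text
clock: 7.42
eef_pos: [0.4129, -0.2811, 0.049]
tool_rot: [0.708, 0.016, -0.705, 0.017]
ft_force: [1.9, 0.2, 5.1]
grip_width: 0.0127
```

```bash
python3 -c "
from h import *
to([.411,-.2805,.047],down(-87.6))"
```

```text
shift [ 2.  -0.7  1.8] turn [ 0.0051 -0.0042 -0.0021] | at [ 0.4129 -0.2811  0.049 ] q [-0.6   0.4  -0.29  0.88  0.    2.5 ] w 0.0127 F [1.9 0.2 5.1] t 7.4167
```

Open, lift, move aside, and check the dial.

Emit:
{"api": "play_rows", "payload": {"plan": [[0,0,0,0.005,0,0,1],[0,0,0,0,0,0,1],[0,0,0,0,0,0,-0.3],[0,0,0,0,0,0,-0.3],[0,0,0,0,0,0,-0.3],[0,0,0,0,0,0,-0.3],[-15,0,0,0,0,0,-0.3],[-30,0,0,0,0,0,-1],[-40,0,0,0,0,0,-1],[-40,0,0,0,0,0,-1],[-40,0,0,0,0,0,-1],[0,-40,0,0,0,0,-1],[0,-40,0,0,0,0,-1],[0,-40,0,0,0,0,-1],[0,-40,0,0,0,0,-1],[0,-40,0,0,0,0,-1],[0,-40,0,0,0,0,-1],[0,-40,0,0,0,0,-1],[0,0,0,0,0,0,-1],[0,0,0,0,0,0,-1]]}}

```text
clock: 9.08
eef_pos: [0.3988, 0.0014, 0.2122]
tool_rot: [-0.707, -0.017, 0.707, -0.017]
ft_force: [-0.9, -0.2, -0.3]
grip_width: 0.0853
```

Run:
```python
from h import *
p=camera("top"); W=cloud(p)
u,v=372,230
a=cv2.resize(p["frame"][v-25:v+25,u-25:u+25,::-1],(500,500),interpolation=3)
s=camera("scene"); 
cv2.imwrite("pics/dial2.png",a)
m=(W[...,2]>.058)&(W[...,2]<.085)&(np.hypot(W[...,0]-.412,W[...,1]+.281)<.035)
print("knob",m.sum(),cv2.minAreaRect(W[m][:,:2].astype(np.float32)*1000))
for nm,(x,y) in dict(A=(.476,.177),B=(.47,.309)).items():
    m=(W[...,2]>.016)&(W[...,2]<.06)&(np.hypot(W[...,0]-x,W[...,1]-y)<.095)&(abs(W[...,1]-y)<.06)
    print(nm,m.sum(),cv2.minAreaRect(W[m][:,:2].astype(np.float32)*1000))
for t in ("bottle_tall","bottle_tall_base","bottle_mid","bottle_mid_base"):
  for c in(p,s): print(t,[(np.round(r["centre"],3).tolist(),round(r["confidence"],2)) for r in pinpoint(t,c)][:3])
to([.478,.179,.12],down(99.5))
```

```text
knob 60 ((411.3025817871094, -280.24505615234375), (40.95878601074219, 16.38542366027832), 1.6154530048370361)
A 475 ((477.4217529296875, 180.2816162109375), (149.15809631347656, 40.09599304199219), 10.225611686706543)
B 432 ((468.7423095703125, 305.40899658203125), (132.70169067382812, 40.32381057739258), 15.017685890197754)
bottle_tall [([0.478, 0.179, 0.024], 0.58)]
bottle_tall [([0.479, 0.18, 0.024], 0.89)]
bottle_tall_base [([0.406, 0.167, 0.025], 0.64)]
bottle_tall_base [([0.402, 0.166, 0.02], 0.68), ([0.57, -0.274, 0.046], 0.25)]
bottle_mid [([0.225, 0.347, 0.028], 0.71), ([0.472, 0.305, 0.025], 0.68), ([0.412, -0.283, 0.061], 0.24)]
bottle_mid [([0.487, 0.59, 0.019], 0.9), ([0.228, 0.346, 0.017], 0.79), ([0.47, 0.303, 0.024], 0.6)]
bottle_mid_base [([0.218, 0.414, 0.022], 0.96), ([0.494, 0.522, 0.019], 0.84), ([0.534, 0.318, 0.022], 0.55)]
bottle_mid_base [([0.214, 0.41, 0.019], 0.86)]
shift [  92.2 -177.1  -85.9] turn [ 3.0157e+00 -0.0000e+00 -2.0000e-04] | at [ 0.3993 -0.0013  0.2123] q [-0.    0.05 -0.27  1.25 -0.    3.1 ] w 0.0852 F [0.8 0.3 0.4] t 9.5833
```

View pics/dial2.png

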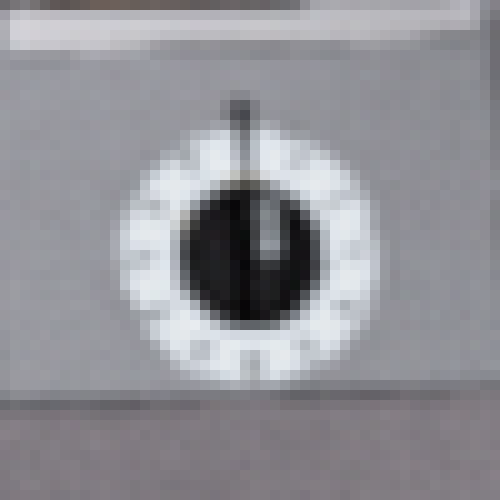

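The thin pointer now runs straight up to the long mark at (240,110), so the tare is at zero and the bar reads about 1.6°. The gripper is out of the dial's way. Now for the tall bottle.

Emit:
{"api": "play_rows", "payload": {"plan": [[15,-29.5,-13.4,0,0,0,-1],[15,-29.5,-13.4,0,0,0,-1],[15,-29.5,-13.4,0,0,0,-1],[15,-29.5,-13.4,0,0,0,-1],[15,-29.5,-13.4,0,0,0,-1],[15,-29.5,-13.4,0,0,0,-1],[0,0,0,-0.121,0,0,-1],[0,0,0,-0.121,0,0,-1],[0,0,0,-0.121,0,0,-1],[0,0,0,-0.121,0,0,-1],[0,0,0,-0.121,0,0,-1],[0,0,0,-0.121,0,0,-1],[0,0,0,-0.121,0,0,-1],[0,0,0,-0.121,0,0,-1],[0,0,0,-0.121,0,0,-1],[0,0,0,-0.121,0,0,-1],[0,0,0,-0.121,0,0,-1],[0,0,0,-0.121,0,0,-1],[0,0,0,-0.121,0,0,-1],[0,0,0,-0.121,0,0,-1]]}}

```text
clock: 11.25
eef_pos: [0.4738, 0.0954, 0.1271]
tool_rot: [0.441, 0.584, -0.406, 0.547]
ft_force: [0.0, 0.3, 0.3]
grip_width: 0.0851
```

Emit:
{"api": "play_rows", "payload": {"plan": [[0,0,0,-0.121,0,0,-1],[0,0,0,-0.121,0,0,-1],[0,0,0,-0.121,0,0,-1],[0,0,0,-0.121,0,0,-1],[0,0,0,-0.121,0,0,-1],[0,0,0,-0.121,0,0,-1],[0,0,0,-0.121,0,0,-1],[0,0,0,-0.121,0,0,-1],[0,0,0,-0.121,0,0,-1],[0,0,0,-0.121,0,0,-1],[0,0,0,-0.121,0,0,-1],[0,0,0,-0.121,0,0,-1],[0,0,0,-0.121,0,0,-1],[0,0,0,0,0,0,-1],[0,0,0,0,0,0,-1]]}}

```text
clock: 12.5
eef_pos: [0.4738, 0.0955, 0.1271]
tool_rot: [-0.072, 0.701, 0.123, 0.699]
ft_force: [-0.9, -0.3, -0.1]
grip_width: 0.0854
```

Run:
```python
from h import *
s=camera("scene")
for t in ("bottle_tall","bottle_tall_base"): print(t,[(np.round(r["centre"],3).tolist(),round(r["confidence"],2)) for r in pinpoint(t,s)][:3])
to([.471,.179,.008],down(99.9))
```

```text
bottle_tall [([0.741, 0.177, 0.0], 0.7), ([0.477, 0.177, 0.025], 0.62)]
bottle_tall_base [([0.409, 0.167, 0.02], 0.89), ([0.772, 0.033, 0.002], 0.6)]
shift [124.8  72.1  19.3] turn [ 0.1059  0.0043 -0.0717] | at [0.4737 0.0957 0.1272] q [ 0.15  0.28 -0.23  1.06  0.07 -0.12] w 0.0855 F [-0.2  0.6 -0.6] t 12.65
```

Emit:
{"api": "play_rows", "payload": {"plan": [[15,24,6.4,0,0,0,-1],[15,24,6.4,0,0,0,-1],[15,24,6.5,0,0,0,-1],[0,0,0,0.1059,0.0043,-0.0717,-1],[0,0,0,0,0,0,-1],[0,0,0,0,0,0,-1],[0,0,0,0,0,0,-1]]}}

```text
clock: 13.23
eef_pos: [0.472, 0.1732, 0.0879]
tool_rot: [-0.062, 0.704, 0.064, 0.705]
ft_force: [0.8, -0.7, 0.2]
grip_width: 0.0848
```

Run:
```python
from h import *
to([.471,.179,.008],down(99.9))
```

```text
shift [79.9  5.7 -0.1] turn [ 0.006   0.0009 -0.0026] | at [0.472  0.1732 0.0879] q [ 0.35  0.36 -0.23  0.98  0.    0.17] w 0.0848 F [ 0.8 -0.7  0.2] t 13.2333
```

Emit:
{"api": "play_rows", "payload": {"plan": [[25,5.7,0,0.006,0,0,-1],[25,0,0,0,0,0,-1],[20,0,0,0,0,0,-1],[9,0,0,0,0,0,-1],[0,0,0,0,0,0,-1],[0,0,0,0,0,0,0.4],[0,0,0,0,0,0,1],[0,0,0,0,0,0,1],[0,0,0,0,0,0,1],[0,0,0,0,0,0,1],[0,0,0,0,0,0,1],[0,0,0,0,0,0,1]]}}

```text
clock: 14.23
eef_pos: [0.4722, 0.1795, 0.0102]
tool_rot: [-0.06, 0.703, 0.061, 0.706]
ft_force: [-0.5, -0.5, 6.6]
grip_width: 0.0393
```

Emit:
{"api": "play_rows", "payload": {"plan": [[-15,0,0,0,0,0,1],[-30,0,0,0,0,0,1],[-40,0,0,0,0,0,1],[-40,0,0,0,0,0,1],[-40,0,0,0,0,0,1],[-40,0,0,0,0,0,1],[-25,0,0,0,0,0,1],[0,0,0,0,0,0,1],[0,0,0,0,0,0,1]]}}

```text
clock: 14.98
eef_pos: [0.4716, 0.1791, 0.2403]
tool_rot: [-0.06, 0.703, 0.062, 0.706]
ft_force: [-0.4, -0.8, -2.0]
grip_width: 0.0392
```

Run:
```python
from h import *
p=camera("scene")
for t in ("bottle_tall","bottle_tall_base"): print(t,[(np.round(r["centre"],3).tolist(),round(r["confidence"],2)) for r in pinpoint(t,p)][:3])
t=np.radians(77.2); s=np.array([np.cos(t),np.sin(t),0]);z=np.array([0,0,1.])
X=(s-z)/2**.5;U=(s+z)/2**.5;Y=np.cross(U,X); M=np.c_[X,Y,U]; print(np.linalg.det(M),M.round(2))
to([.6,-.05,.25],M); to([.6,-.05,.25],down(np.degrees(t)+90))
```

```text
bottle_tall []
bottle_tall_base [([0.403, 0.168, 0.254], 0.64), ([0.473, 0.304, 0.028], 0.41)]
0.9999999999999996 [[ 0.16 -0.98  0.16]
 [ 0.69  0.22  0.69]
 [-0.71  0.    0.71]]
shift [ -14.  -247.2   89.6] turn [-1.1134 -0.6937  0.4578] | at [0.4695 0.1783 0.2366] q [0.36 0.25 0.03 1.35 0.   0.19] w 0.0391 F [ 0.  -0.7 -0.9] t 15.1333
shift [ -14.  -247.2   89.6] turn [-1.1759 -0.0028 -0.003 ] | at [0.4695 0.1783 0.2366] q [0.36 0.25 0.03 1.35 0.   0.19] w 0.0391 F [ 0.  -0.7 -0.9] t 15.1333
```

Emit:
{"api": "play_rows", "payload": {"plan": [[-2.3,-30,18.5,0,0,0,1],[-2.3,-30,18.5,0,0,0,1],[-2.3,-30,18.5,0,0,0,1],[-2.3,-30,18.5,0,0,0,1],[-2.3,-30,18.5,0,0,0,1],[-2.3,-30,18.5,0,0,0,1],[0,0,0,-0.0928,-0.0578,0.0382,1],[0,0,0,-0.0928,-0.0578,0.0382,1],[0,0,0,-0.0928,-0.0578,0.0382,1],[0,0,0,-0.0928,-0.0578,0.0382,1],[0,0,0,-0.0928,-0.0578,0.0382,1],[0,0,0,-0.0928,-0.0578,0.0382,1],[0,0,0,-0.0928,-0.0578,0.0382,1],[0,0,0,-0.0928,-0.0578,0.0382,1],[0,0,0,-0.0928,-0.0578,0.0382,1],[0,0,0,-0.0928,-0.0578,0.0382,1],[0,0,0,-0.0928,-0.0578,0.0382,1],[0,0,0,-0.0928,-0.0578,0.0382,1],[0,0,0,0,0,0,1],[0,0,0,0,0,0,1]]}}

```text
clock: 16.8
eef_pos: [0.6102, 0.0196, 0.2487]
tool_rot: [-0.236, 0.3, 0.576, 0.723]
ft_force: [0.7, 0.7, -2.1]
grip_width: 0.0393
```

```bash
cat >> h.py <<'E'
t_=np.radians(77.2); s_=np.array([np.cos(t_),np.sin(t_),0]);z_=np.array([0,0,1.])
SX=(s_-z_)/2**.5;SU=(s_+z_)/2**.5;S=np.array([.593,-.0515,.040])
M1=np.c_[SX,np.cross(SU,SX),SU]      # body grip, tool z to cap
M2=np.c_[SX,np.cross(-SU,SX),-SU]    # body grip, tool z to base
E
python3 - <<'E'
from h import *
p=camera("scene"); save(p,"s1.png",(150,60,400,300),3)
for t in ("bottle_tall","bottle_tall_base"): print(t,[(np.round(r["centre"],3).tolist(),round(r["confidence"],2)) for r in pinpoint(t,p)][:3])
o=get_obs();C=R.from_quat(o["tool_rot"]).as_matrix();print("base expected",o["eef_pos"]-.0138*C[:,0]-.069*C[:,2])
to(S+.119*SU-.0112*SX,M1); to(S+.069*SU+.0128*SX,M1)
E
```

```text
bottle_tall [([0.608, 0.013, 0.263], 0.8), ([0.592, -0.053, -0.001], 0.44)]
bottle_tall_base []
base expected [ 0.59777719 -0.03618792  0.2130092 ]
shift [ 86.    1.5 -83.8] turn [0.0016 0.0015 0.0019] | at [0.6107 0.0209 0.2521] q [-0.32  0.48  0.17  1.36  0.78 -1.71] w 0.0391 F [-0.  -0.5 -0.8] t 16.95
shift [ 109.9    1.6 -133.8] turn [0.0016 0.0015 0.0019] | at [0.6107 0.0209 0.2521] q [-0.32  0.48  0.17  1.36  0.78 -1.71] w 0.0391 F [-0.  -0.5 -0.8] t 16.95
```

View pics/s1.png

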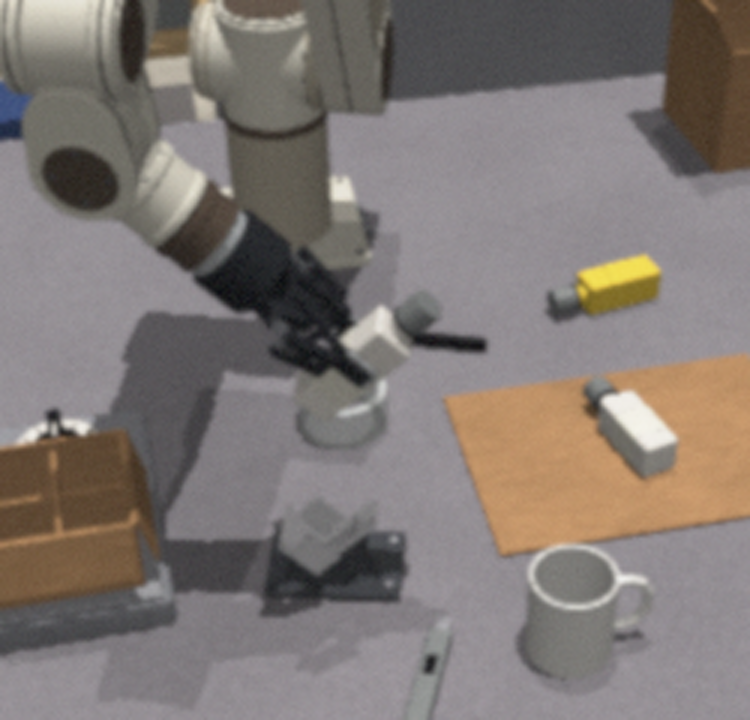

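The bottle is tilted at 45°, cap at (415,310), above and in line with the stand at (335,550). The dial pointer at (55,420) also still points at its mark.

Emit:
{"api": "play_rows", "payload": {"plan": [[21.5,0.4,-21,0,0,0,1],[21.5,0.4,-21,0,0,0,1],[21.5,0.4,-21,0,0,0,1],[21.5,0.4,-21,0,0,0,1],[0,0,0,0,0,0,1],[0,0,0,0,0,0,1],[10,0,0,0,0,0,1],[9,0,0,0,0,0,1],[3,0,0,0,0,0,1],[0,0,-15,0,0,0,1],[0,0,-15,0,0,0,1],[0,0,-10,0,0,0,1],[0,0,0,0,0,0,1],[0,0,0,0,0,0,1]]}}

```text
clock: 18.12
eef_pos: [0.6075, 0.0091, 0.0882]
tool_rot: [-0.239, 0.297, 0.576, 0.723]
ft_force: [0.2, -0.3, -1.6]
grip_width: 0.0392
```

Run:
```python
from h import *
p=camera("scene")
to(S+.069*SU+.0138*SX,M1)
```

```text
shift [ 3.8  0.9 -9.6] turn [0.0019 0.003  0.0029] | at [0.6077 0.0094 0.0885] q [-0.34  0.63 -0.03  1.02  0.78 -1.74] w 0.0393 F [-0.1  0.9 -1.5] t 18.1667
```

Emit:
{"api": "play_rows", "payload": {"plan": [[1.5,0.5,-4,0,0,0,1],[1,0,-4,0,0,0,1],[0,0,-2,0,0,0,1],[0,0,-2,0,0,0,1],[0,0,0,0,0,0,1],[0,0,0,0,0,0,1]]}}

```text
clock: 18.67
eef_pos: [0.6059, 0.0052, 0.0798]
tool_rot: [-0.238, 0.295, 0.577, 0.723]
ft_force: [0.1, 4.7, 5.1]
grip_width: 0.0396
```

Run:
```python
from h import *
p=camera("scene")
to(S+.069*SU+.0138*SX,M1)
```

```text
shift [ 0.8 -0.  -0.2] turn [0.003  0.0072 0.002 ] | at [0.6059 0.0052 0.0798] q [-0.35  0.65 -0.03  1.02  0.78 -1.76] w 0.0389 F [-0.4  5.7  4.5] t 18.7167
```

Base contact (about 8 N along the axis) comes just where expected. Release and back off.

Emit:
{"api": "play_rows", "payload": {"plan": [[0.5,0,1,0,0,0,1],[0,0,0,0,0,0,-0.2],[0,0,0,0,0,0,-0.2],[0,0,0,0,0,0,-0.2],[0,0,0,0,0,0,-0.5],[0,0,0,0,0,0,-0.5],[-10,0,0,0,0,0,-0.5],[-25,0,0,0,0,0,-0.5],[-35,0,0,0,0,0,-0.5],[-35,0,0,0,0,0,-1],[-35,0,0,0,0,0,-1],[-30,0,0,0,0,0,-1],[0,0,0,0,0,0,-1],[0,0,0,0,0,0,-1]]}}

```text
clock: 19.88
eef_pos: [0.5794, -0.1149, 0.199]
tool_rot: [-0.24, 0.297, 0.575, 0.724]
ft_force: [-0.6, -0.4, 0.2]
grip_width: 0.0853
```

Run:
```python
from h import *
p=camera("scene"); q=camera("top"); a=cv2.resize(p["frame"][180:280,200:330,::-1],None,fx=4,fy=4,interpolation=3)
cv2.imwrite("pics/s2.png",a)
for c in(p,q):
  for t in ("bottle_tall","bottle_tall_base"): print(t,[(np.round(r["centre"],3).tolist(),round(r["confidence"],2)) for r in pinpoint(t,c)][:3])
print("expected",S+.075*SU, "cap end",S+.15*SU)
# cap points
W=cloud(p); m=(np.linalg.norm(W-(S+.135*SU),axis=-1)<.03); print("cap pts",m.sum(),(W[m]-S).mean(0)@np.c_[SX,np.cross(SU,SX),SU],np.percentile((W[m]-S)@SU,98))
to(S+.16*SU-.08*SX,M1)
```

```text
bottle_tall [([0.603, 0.0, 0.094], 0.74), ([0.537, -0.31, 0.047], 0.37)]
bottle_tall_base [([0.591, -0.048, 0.041], 0.77), ([0.597, -0.244, 0.05], 0.37)]
bottle_tall [([0.604, 0.001, 0.092], 0.94)]
bottle_tall_base [([0.592, -0.049, 0.043], 0.83)]
expected [6.04749383e-01 2.15104082e-04 9.30330086e-02] cap end [0.61649877 0.05193021 0.14606602]
cap pts 183 [-0.0014926  -0.00762544  0.13362856] 0.15149480200717613
shift [75.  -1.4 92.5] turn [ 0.0019  0.0032 -0.0009] | at [ 0.5782 -0.1116  0.1969] q [-0.54  0.61  0.24  1.5   0.74 -2.01] w 0.0857 F [-0.5  0.2  0.3] t 20.1833
```

View pics/s2.png

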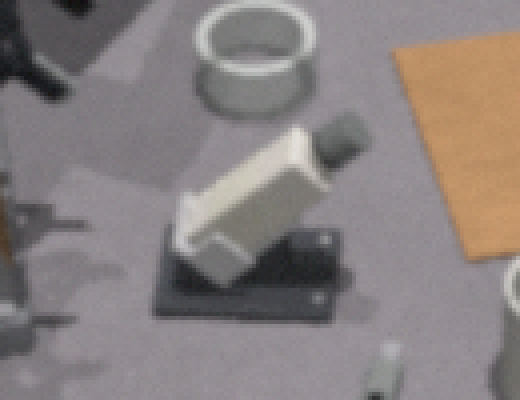

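The tall bottle sits in the stand, with its base and centre within 3 mm of expected on both cameras. Now I'll swing round to take the cap along its axis.

Emit:
{"api": "play_rows", "payload": {"plan": [[-4,0.7,36,0,0,0,-1],[-4,0.7,36,0,0,0,-1],[-4,0.7,36,0,0,0,-1],[-4,0.7,36,0,0,0,-1],[-4,0.7,36,0,0,0,-1],[0,0,0,0,0.1208,0,-1],[0,0,0,0,0.1208,0,-1],[0,0,0,0,0.1208,0,-1],[0,0,0,0,0.1208,0,-1],[0,0,0,0,0.1208,0,-1],[0,0,0,0,0.1208,0,-1],[0,0,0,0,0.1208,0,-1],[0,0,0,0,0.1208,0,-1],[0,0,0,0,0.1208,0,-1],[0,0,0,0,0.1208,0,-1],[0,0,0,0,0.1208,0,-1],[0,0,0,0,0.1208,0,-1],[0,0,0,0,0.1208,0,-1],[0,0,0,0,0,0,-1],[0,0,0,0,0,0,-1]]}}

```text
clock: 21.85
eef_pos: [0.6, 0.0002, 0.3358]
tool_rot: [-0.577, 0.721, 0.241, 0.298]
ft_force: [0.1, 0.2, 0.4]
grip_width: 0.0854
```

```bash
cat >> h.py <<'E'
M3=np.c_[-SU,M1[:,1],SX]   # cap grip, along the bottle
E
python3 - <<'E'
from h import *
to(S+.21*SU,M3); to(S+.119*SU,M3)
E
```

```text
shift [ 36.2  -5.5 172.3] turn [0.005  0.0018 0.0003] | at [6.000e-01 2.000e-04 3.358e-01] q [ 0.31  0.75  0.83  2.12 -0.65 -0.88] w 0.0854 F [0.1 0.2 0.4] t 21.85
shift [127.2  -5.4 172.2] turn [0.005  0.0018 0.0003] | at [6.000e-01 2.000e-04 3.358e-01] q [ 0.31  0.75  0.83  2.12 -0.65 -0.88] w 0.0854 F [0.1 0.2 0.4] t 21.85
```

Emit:
{"api": "play_rows", "payload": {"plan": [[7,-1.1,34.4,0,0,0,-1],[7,-1.1,34.4,0,0,0,-1],[7,-1.1,34.4,0,0,0,-1],[7,-1.1,34.4,0,0,0,-1],[7,-1.1,34.4,0.005,0.002,0,-1],[0,0,0,0,0,0,-0.3],[0,0,0,0,0,0,-0.3],[0,0,0,0,0,0,-0.3]]}}

```text
clock: 22.52
eef_pos: [0.6277, 0.0902, 0.1966]
tool_rot: [-0.576, 0.722, 0.236, 0.304]
ft_force: [-1.0, 0.3, 0.4]
grip_width: 0.0556
```

Run:
```python
from h import *
to(S+.119*SU,M3)
```

```text
shift [94.9  2.9  7.2] turn [-0.0102  0.0037  0.0039] | at [0.6277 0.0902 0.1966] q [ 0.42  0.94  0.84  2.   -0.6  -0.75] w 0.0556 F [-1.   0.3  0.4] t 22.5167
```

Emit:
{"api": "play_rows", "payload": {"plan": [[0,2.9,7.2,-0.01,0.004,0.004,-0.3],[20,0,0,0,0,0,-0.3],[20,0,0,0,0,0,-0.3],[0,0,0,0,0,0,-0.3],[0,0,0,0,0,0,-0.3]]}}

```text
clock: 22.93
eef_pos: [0.6189, 0.0683, 0.1624]
tool_rot: [-0.576, 0.723, 0.239, 0.298]
ft_force: [0.6, 0.7, 1.0]
grip_width: 0.0555
```

Run:
```python
from h import *
to(S+.119*SU,M3)
```

```text
shift [54.2 -1.4 -0. ] turn [ 0.0009 -0.0021 -0.0024] | at [0.6189 0.0683 0.1624] q [ 0.39  0.91  0.69  1.88 -0.61 -0.78] w 0.0555 F [0.6 0.7 1. ] t 22.9333
```

Emit:
{"api": "play_rows", "payload": {"plan": [[15,-0.7,0,0,0,0,-0.3],[15,0,0,0,0,0,-0.3],[14,0,0,0,0,0,-0.3],[10,0,0,0,0,0,-0.3],[0,0,0,0,0,0,-0.3],[0,0,0,0,0,0,0.2],[0,0,0,0,0,0,1],[0,0,0,0,0,0,1],[0,0,0,0,0,0,1],[0,0,0,0,0,0,1],[0,0,0,0,0,0,1]]}}

```text
clock: 23.85
eef_pos: [0.6114, 0.0323, 0.1225]
tool_rot: [-0.577, 0.722, 0.239, 0.297]
ft_force: [0.1, 0.8, 0.2]
grip_width: 0.0003
```

Run:
```python
from h import *
to(S+.119*SU,M3)
```

```text
shift [ 0.1 -0.6 -2.3] turn [ 0.003  -0.0029 -0.001 ] | at [0.6114 0.0323 0.1225] q [ 0.35  0.88  0.53  1.72 -0.64 -0.83] w 0.0003 F [0.1 0.8 0.2] t 23.85
```

Run:
```python
from h import *
p=camera("scene"); q=camera("top")
a=cv2.resize(p["frame"][150:290,190:340,::-1],(600,560),interpolation=3)
cv2.imwrite("pics/s3.png",a)
for c in(p,q):
  for t in ("bottle_tall","bottle_tall_base"): print(t,[(np.round(r["centre"],3).tolist(),round(r["confidence"],2)) for r in pinpoint(t,c)][:3])
```

```text
bottle_tall [([0.487, 0.305, 0.001], 0.74), ([0.638, -0.011, 0.092], 0.61)]
bottle_tall_base [([0.586, -0.038, 0.049], 0.74)]
bottle_tall [([0.638, -0.008, 0.091], 0.79), ([0.601, -0.239, 0.046], 0.45)]
bottle_tall_base [([0.588, -0.037, 0.047], 0.92)]
```

View pics/s3.png

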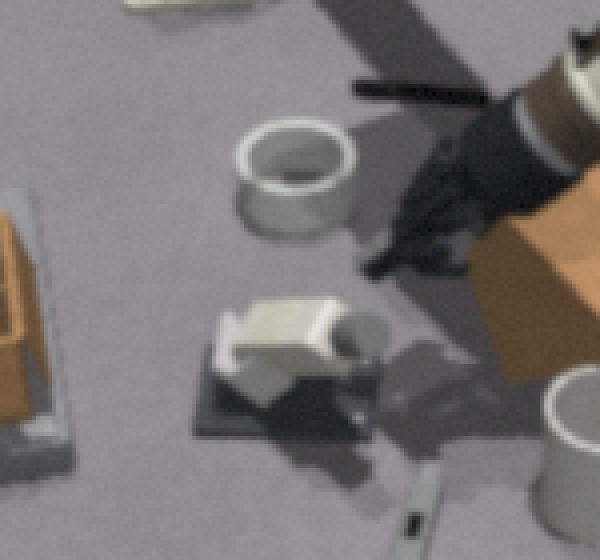

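The bottle has been knocked askew in the stand: cap at crop (360,335), pointing more toward +x. The fingers closed on air. I'll back off, measure it and re-seat it.

Emit:
{"api": "play_rows", "payload": {"plan": [[-30,0,0,0,0,0,1],[-40,0,0,0,0,0,0],[-40,0,0,0,0,0,0],[-30,0,0,0,0,0,-1],[0,0,-35,0,0,0,-1],[0,0,-35,0,0,0,-1],[0,0,-35,0,0,0,-1],[0,0,0,0,-0.12,0,-1],[0,0,0,0,-0.12,0,-1],[0,0,0,0,-0.12,0,-1],[0,0,0,0,-0.12,0,-1],[0,0,0,0,-0.12,0,-1],[0,0,0,0,-0.12,0,-1],[0,0,0,0,-0.065,0,-1],[0,0,-40,0,0,0,-1],[0,0,-40,0,0,0,-1],[0,0,-40,0,0,0,-1],[0,0,-40,0,0,0,-1],[0,0,0,0,0,0,-1],[0,0,0,0,0,0,-1]]}}

```text
clock: 25.82
eef_pos: [0.5781, -0.1054, 0.2925]
tool_rot: [-0.441, 0.552, 0.441, 0.553]
ft_force: [0.2, -0.2, -0.7]
grip_width: 0.0855
```

Run:
```python
from h import *
p=camera("scene"); q=camera("top")
save(p,"s4.png",(220,190,320,280),7)
P=[]
for c in(p,q):
  for t in ("bottle_tall","bottle_tall_base"): print(t,[(np.round(r["centre"],3).tolist(),round(r["confidence"],2)) for r in pinpoint(t,c)][:3])
  W=cloud(c); P.append(W[(W[...,2]>.07)&(np.linalg.norm(W-[.638,-.01,.09],axis=-1)<.09)])
  print("pts",len(P[-1]),"top z",P[-1][:,2].max())
  # plane of upper face by RANSAC
  Q=P[-1];rng=np.random.default_rng(0);best=np.zeros(1)
  for i in range(3000):
    t=Q[rng.choice(len(Q),3,False)];n=np.cross(t[1]-t[0],t[2]-t[0]);l=np.linalg.norm(n)
    if l<1e-5: continue
    m=abs((Q-t[0])@(n/l))<.0025
    if m.sum()>best.sum(): best=m
  t=Q[best>0];cc=t.mean(0);u,s,v=np.linalg.svd(t-cc);n=v[2]*np.sign(v[2][2]);print("plane",best.sum(),cc.round(4),n.round(3),"long dir",v[0].round(3),(s/np.sqrt(len(t))).round(4))
to([.6,0,.25],down(120))
```

```text
bottle_tall [([0.635, -0.01, 0.092], 0.8)]
bottle_tall_base [([0.588, -0.039, 0.048], 0.94)]
pts 517 top z 0.14789078792401822
plane 212 [ 0.6371 -0.0214  0.1049] [-0.152 -0.652  0.742] long dir [0.723 0.439 0.534] [0.035  0.0109 0.0014]
bottle_tall [([0.641, -0.01, 0.092], 0.61)]
bottle_tall_base [([0.588, -0.038, 0.05], 0.82)]
pts 553 top z 0.15085683226192304
plane 201 [ 0.6314 -0.0174  0.1056] [-0.135 -0.651  0.747] long dir [-0.715 -0.458 -0.529] [0.0392 0.0112 0.0013]
shift [ 42.1   1.5 103.5] turn [8.309e-01 4.000e-04 1.000e-04] | at [ 0.5793 -0.1014  0.2921] q [-0.17  0.41  0.4   1.56  0.   -1.53] w 0.0853 F [-0.1  0.5  0.4] t 26.1167
```

View pics/s4.png

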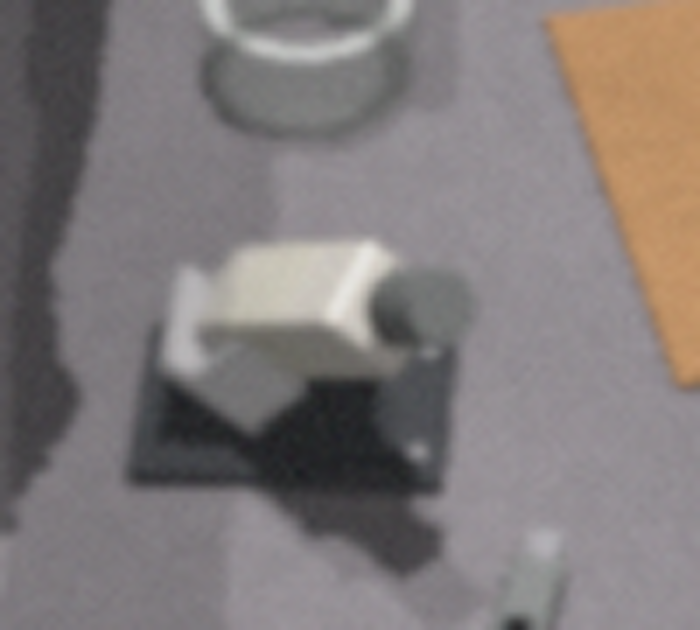

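It stayed in the ramp plane, turned about 37° about the ramp normal with its base still in the pocket. I'll grip the body square to that, lift, turn it back and seat it again.

```bash
cat >> h.py <<'E'
M4=M1@R.from_euler('x',36.8,degrees=True).as_matrix()
G4=np.array([.643,-.006,.094])+.012*SX
E
python3 - <<'E'
from h import *
to(G4-.09*SX,M4)
E
```

```text
shift [142.9 -41.3  51.7] turn [ 0.6153 -0.7585  0.2496] | at [ 0.5793 -0.1014  0.2921] q [-0.17  0.41  0.4   1.56  0.   -1.53] w 0.0853 F [-0.1  0.5  0.4] t 26.1167
```

Emit:
{"api": "play_rows", "payload": {"plan": [[0,0,0,0.0684,-0.0843,0.0277,-1],[0,0,0,0.0684,-0.0843,0.0277,-1],[0,0,0,0.0684,-0.0843,0.0277,-1],[0,0,0,0.0684,-0.0843,0.0277,-1],[0,0,0,0.0684,-0.0843,0.0277,-1],[0,0,0,0.0684,-0.0843,0.0277,-1],[0,0,0,0.0684,-0.0843,0.0277,-1],[0,0,0,0.0684,-0.0843,0.0277,-1],[0,0,0,0.0684,-0.0843,0.0277,-1],[0,0,0,0,0,0,-1],[0,0,0,0,0,0,-1]]}}

```text
clock: 27.03
eef_pos: [0.5787, -0.1029, 0.291]
tool_rot: [0.002, 0.466, 0.452, 0.76]
ft_force: [-0.7, -0.2, 0.1]
grip_width: 0.0858
```

Run:
```python
from h import *
to(G4-.09*SX,M4)
```

```text
shift [138.3 -70.4 -25.1] turn [-0.002  -0.0008  0.0007] | at [ 0.5787 -0.1029  0.291 ] q [-0.53  0.55  0.38  1.69  0.74 -1.35] w 0.0858 F [-0.7 -0.2  0.1] t 27.0333
```

Emit:
{"api": "play_rows", "payload": {"plan": [[0,-23.5,-8.4,0,0,0,-1],[0,-23.5,-8.4,0,0,0,-1],[0,-23.5,-8.4,0,0,0,-1],[35,0,0,0,0,0,-1],[35,0,0,0,0,0,-1],[35,0,0,0,0,0,-1],[33,0,0,0,0,0,-1],[0,0,0,0,0,0,-1],[0,0,0,0,0,0,-1]]}}

```text
clock: 27.78
eef_pos: [0.6311, -0.0568, 0.1501]
tool_rot: [0.0, 0.466, 0.454, 0.76]
ft_force: [-0.2, 0.4, 0.4]
grip_width: 0.0855
```

Run:
```python
from h import *
p=camera("scene")
for t in ("bottle_tall","bottle_tall_base"): print(t,[(np.round(r["centre"],3).tolist(),round(r["confidence"],2)) for r in pinpoint(t,p)][:3])
to(G4,M4)
```

```text
bottle_tall [([0.637, -0.009, 0.094], 0.66)]
bottle_tall_base [([0.585, -0.04, 0.046], 0.56)]
shift [92.6  0.7 -3.2] turn [0.0021 0.0017 0.0045] | at [ 0.6327 -0.0605  0.1526] q [-0.43  0.67  0.23  1.32  0.76 -1.22] w 0.0855 F [ 0.7 -0.2  0.5] t 27.9333
```

Emit:
{"api": "play_rows", "payload": {"plan": [[25,0.5,-3,0,0,0,-1],[25,0,0,0,0,0,-1],[22,0,0,0,0,0,-1],[12,0,0,0,0,0,-1],[7,0,0,0,0,0,-1],[0,0,0,0,0,0,-1],[0,0,0,0,0,0,0.4],[0,0,0,0,0,0,1],[0,0,0,0,0,0,1],[0,0,0,0,0,0,1],[0,0,0,0,0,0,1],[0,0,0,0,0,0,1]]}}

```text
clock: 28.93
eef_pos: [0.644, 0.0016, 0.0867]
tool_rot: [0.002, 0.464, 0.452, 0.762]
ft_force: [-1.3, 0.2, 5.5]
grip_width: 0.0393
```

Run:
```python
from h import *
to(G4,M4)
```

```text
shift [ 1.5 -0.7  0.3] turn [-0.001   0.0042  0.002 ] | at [0.644  0.0016 0.0867] q [-0.34  0.7   0.08  1.07  0.78 -1.08] w 0.0393 F [-1.3  0.2  5.5] t 28.9333
```

Emit:
{"api": "play_rows", "payload": {"plan": [[-10,0,0,0,0,0,1],[-25,0,0,0,0,0,1],[-35,0,0,0,0,0,1],[-20,0,10,0,0,0,1],[0,0,15,-0.107,0,0,1],[0,0,15,-0.107,0,0,1],[0,0,0,-0.107,0,0,1],[0,0,0,-0.107,0,0,1],[0,0,0,-0.107,0,0,1],[0,0,0,-0.107,0,0,1],[0,0,0,0,0,0,1],[0,0,0,0,0,0,1]]}}

```text
clock: 29.93
eef_pos: [0.6561, -0.0432, 0.1714]
tool_rot: [-0.237, 0.3, 0.575, 0.723]
ft_force: [0.7, -0.3, -1.3]
grip_width: 0.0394
```

Run:
```python
from h import *
o=get_obs(); C=R.from_quat(o["tool_rot"]).as_matrix()
for n in("scene","top"):
  p=camera(n)
  for t,l in (("bottle_tall",.075),("bottle_tall_base",0)):
    for r in pinpoint(t,p)[:2]:
      c=np.array(r["centre"]); print(n,t,round(r["confidence"],2),c.round(3),"in tool:",(C.T@(c-o["eef_pos"])*1000).round(1))
to(S+.13*SU-.02*SX,M1); to(S+.08*SU+.0128*SX,M1)
```

```text
scene bottle_tall 0.88 [ 0.654 -0.051  0.177] in tool: [-9.7 -0.1 -1.9]
scene bottle_tall_base 0.66 [ 0.639 -0.103  0.119] in tool: [ -6.8   2.6 -80.7]
scene bottle_tall_base 0.29 [ 0.569 -0.273  0.047] in tool: [ -84.2   32.2 -260.7]
top bottle_tall 0.78 [ 0.654 -0.056  0.175] in tool: [-11.8  -1.   -6.3]
top bottle_tall_base 0.55 [ 0.644 -0.103  0.124] in tool: [ -9.4  -1.9 -76.2]
shift [57.  59.9 20.9] turn [-0.0028 -0.0001  0.0023] | at [ 0.6562 -0.0428  0.1716] q [-0.39  0.68  0.29  1.35  0.77 -1.8 ] w 0.0393 F [-0.8  0.4 -1.1] t 30.2333
shift [ 89.8  59.9 -29.1] turn [-0.0028 -0.0001  0.0023] | at [ 0.6562 -0.0428  0.1716] q [-0.39  0.68  0.29  1.35  0.77 -1.8 ] w 0.0393 F [-0.8  0.4 -1.1] t 30.2333
```

Emit:
{"api": "play_rows", "payload": {"plan": [[0,30,10.5,-0.003,0,0.002,1],[0,30,10.5,0,0,0,1],[0,0,0,0,0,0,1],[30,0,0,0,0,0,1],[30,0,0,0,0,0,1],[18,0,0,0,0,0,1],[9,0,0,0,0,0,1],[0,0,0,0,0,0,1],[0,0,-15,0,0,0,1],[0,0,-15,0,0,0,1],[0,0,-8,0,0,0,1],[0,0,0,0,0,0,1],[0,0,0,0,0,0,1]]}}

```text
clock: 31.32
eef_pos: [0.609, 0.0183, 0.0982]
tool_rot: [-0.239, 0.299, 0.576, 0.722]
ft_force: [0.1, -0.1, -1.2]
grip_width: 0.0392
```

Run:
```python
from h import *
to(S+.08*SU+.0128*SX,M1)
```

```text
shift [  3.3   0.1 -11.8] turn [-0.0002  0.0005  0.0009] | at [0.609  0.0183 0.0982] q [-0.33  0.62 -0.03  1.03  0.78 -1.72] w 0.0392 F [ 0.1 -0.1 -1.2] t 31.3167
```

Emit:
{"api": "play_rows", "payload": {"plan": [[2,0,-4,0,0,0,1],[0,0,-4,0,0,0,1],[0,0,-3,0,0,0,1],[0,0,-2,0,0,0,1],[0,0,0,0,0,0,1],[0,0,0,0,0,0,1]]}}

```text
clock: 31.82
eef_pos: [0.6074, 0.0112, 0.0878]
tool_rot: [-0.239, 0.299, 0.576, 0.722]
ft_force: [0.1, -0.2, 0.8]
grip_width: 0.0394
```

Run:
```python
from h import *
to(S+.08*SU+.0128*SX,M1); print((get_obs()["ft_force"]-[0,0,-1.5])@M1)
```

```text
shift [1.1 0.1 0.8] turn [0.0015 0.0001 0.0009] | at [0.6074 0.0112 0.0878] q [-0.34  0.63 -0.03  1.02  0.78 -1.74] w 0.0394 F [ 0.1 -0.2  0.8] t 31.8167
[-1.77001961 -0.09346799  1.54266271]
```

Emit:
{"api": "play_rows", "payload": {"plan": [[1,0,-2,0,0,0,1],[0.5,0,-1,0,0,0,1],[0,0,0,0,0,0,1],[0,0,0,0,0,0,1]]}}

```text
clock: 32.15
eef_pos: [0.6075, 0.0111, 0.0876]
tool_rot: [-0.238, 0.297, 0.576, 0.723]
ft_force: [-4.6, -0.9, 13.1]
grip_width: 0.0391
```

Run:
```python
from h import *
to(S+.08*SU+.0128*SX,M1); print((get_obs()["ft_force"]-[0,0,-1.5])@M1)
```

```text
shift [1.  0.3 0.9] turn [0.0015 0.0047 0.0021] | at [0.6075 0.0111 0.0876] q [-0.34  0.64 -0.03  1.02  0.78 -1.74] w 0.0391 F [-4.6 -0.9 13.1] t 32.15
[-11.64434643   4.30910194   8.93675029]
```

Contact with both the ramp and the foot plate. Release and back off as before.

Emit:
{"api": "play_rows", "payload": {"plan": [[-1,0,1.5,0,0,0,1],[0,0,0,0,0,0,-0.2],[0,0,0,0,0,0,-0.2],[0,0,0,0,0,0,-0.4],[0,0,0,0,0,0,-0.4],[0,0,0,0,0,0,-0.4],[-10,0,0,0,0,0,-0.4],[-25,0,0,0,0,0,-0.5],[-35,0,0,0,0,0,-0.5],[-35,0,0,0,0,0,-1],[-35,0,0,0,0,0,-1],[-30,0,0,0,0,0,-1],[0,0,36,0,0,0,-1],[0,0,36,0,0,0,-1],[0,0,36,0,0,0,-1],[0,0,36,0,0,0,-1],[0,0,36,0,0,0,-1],[0,0,0,0,0,0,-1]]}}

```text
clock: 33.65
eef_pos: [0.6098, 0.0215, 0.3403]
tool_rot: [-0.243, 0.294, 0.577, 0.722]
ft_force: [-0.3, -0.6, 0.9]
grip_width: 0.0853
```

```bash
cat > chk.py <<'E'
from h import *
import sys
b=sys.argv[1]
for n in("scene","top"):
  c=camera(n)
  for t in (b,b+"_base"): print(n,t,[(np.round(r["centre"],3).tolist(),round(r["confidence"],2)) for r in pinpoint(t,c)][:3])
print("expected",(S+float(sys.argv[2])/2*SU).round(3),S)
E
python3 chk.py bottle_tall .15; python3 -c "
from h import *
to(S+.21*SU,M3)"
```

```text
scene bottle_tall [([0.605, 0.003, 0.094], 0.56)]
scene bottle_tall_base [([0.593, -0.05, 0.039], 0.85)]
top bottle_tall [([0.606, 0.002, 0.091], 0.67)]
top bottle_tall_base [([0.594, -0.052, 0.039], 0.62)]
expected [0.605 0.    0.093] [ 0.593  -0.0515  0.04  ]
shift [156.9  -1.  -45.6] turn [-7.0000e-04  1.5708e+00 -2.8000e-03] | at [0.6078 0.0167 0.3317] q [-0.33  0.45  0.33  1.56  0.78 -1.72] w 0.0856 F [0.3 0.  0.1] t 33.95
```

Emit:
{"api": "play_rows", "payload": {"plan": [[0,0,0,0,0.1208,0,-1],[0,0,0,0,0.1208,0,-1],[0,0,0,0,0.1208,0,-1],[0,0,0,0,0.1208,0,-1],[0,0,0,0,0.1208,0,-1],[0,0,0,0,0.1208,0,-1],[0,0,0,0,0.1208,0,-1],[0,0,0,0,0.1208,0,-1],[0,0,0,0,0.1208,0,-1],[0,0,0,0,0.1208,0,-1],[0,0,0,0,0.1208,0,-1],[0,0,0,0,0.1208,0,-1],[0,0,0,0,0.1208,0,-1],[0,0,0,0,0,0,-1],[0,0,0,0,0,0,-1]]}}

```text
clock: 35.2
eef_pos: [0.6062, 0.0165, 0.3273]
tool_rot: [-0.577, 0.722, 0.241, 0.297]
ft_force: [-0.4, 0.3, 0.1]
grip_width: 0.0856
```

```bash
python3 -c "
from h import *
to(S+.21*SU,M3)"
```

```text
shift [ 42.   -3.3 154.2] turn [ 0.0066 -0.0007 -0.0012] | at [0.6062 0.0165 0.3273] q [ 0.33  0.79  0.88  2.15 -0.64 -0.86] w 0.0856 F [-0.4  0.3  0.1] t 35.2
```

Emit:
{"api": "play_rows", "payload": {"plan": [[8.4,-0.7,30.8,0,0,0,-1],[8.4,-0.7,30.8,0,0,0,-1],[8.4,-0.7,30.8,0,0,0,-1],[8.4,-0.7,30.8,0,0,0,-1],[8.4,-0.5,30.8,0.006,0,0,-1],[0,0,0,0,0,0,-0.3],[0,0,0,0,0,0,-0.3],[0,0,0,0,0,0,-0.3]]}}

```text
clock: 35.87
eef_pos: [0.6279, 0.0909, 0.196]
tool_rot: [-0.576, 0.721, 0.236, 0.303]
ft_force: [0.1, -0.3, 0.3]
grip_width: 0.0557
```

```bash
python3 chk.py bottle_tall .15; python3 -c "
from h import *
to(S+.119*SU,M3)"
```

```text
scene bottle_tall [([0.606, 0.001, 0.091], 0.58)]
scene bottle_tall_base [([0.595, -0.051, 0.04], 0.94)]
top bottle_tall [([0.605, 0.001, 0.092], 0.94), ([0.593, -0.05, 0.042], 0.2)]
top bottle_tall_base [([0.59, -0.05, 0.042], 0.67), ([0.532, -0.244, 0.048], 0.58), ([0.562, -0.274, 0.045], 0.44)]
expected [0.605 0.    0.093] [ 0.593  -0.0515  0.04  ]
shift [95.   2.7  4.4] turn [-0.0083  0.0039  0.0053] | at [0.6279 0.0923 0.1947] q [ 0.42  0.94  0.84  2.   -0.6  -0.75] w 0.0554 F [-0.1  0.6  0.7] t 36.1667
```

Emit:
{"api": "play_rows", "payload": {"plan": [[0,2.7,4.4,-0.008,0.004,0.005,-0.3],[20,0,0,0,0,0,-0.3],[20,0,0,0,0,0,-0.3],[0,0,0,0,0,0,-0.3],[0,0,0,0,0,0,-0.3]]}}

```text
clock: 36.58
eef_pos: [0.6185, 0.0684, 0.1611]
tool_rot: [-0.576, 0.723, 0.239, 0.297]
ft_force: [0.4, -0.3, 0.2]
grip_width: 0.0557
```

```bash
python3 chk.py bottle_tall .15; python3 -c "
from h import *
to(S+.119*SU,M3)"
```

```text
scene bottle_tall [([0.604, 0.0, 0.094], 0.81)]
scene bottle_tall_base [([0.591, -0.049, 0.039], 0.59)]
top bottle_tall [([0.603, 0.002, 0.092], 0.96)]
top bottle_tall_base [([0.593, -0.049, 0.042], 0.73), ([0.6, -0.237, 0.043], 0.38), ([0.532, -0.24, 0.048], 0.3)]
expected [0.605 0.    0.093] [ 0.593  -0.0515  0.04  ]
shift [55.2 -0.5 -1.4] turn [ 0.0013 -0.0007  0.001 ] | at [0.62   0.0697 0.1622] q [ 0.4   0.91  0.69  1.88 -0.61 -0.78] w 0.0559 F [-0.2  0.4 -0.3] t 36.8833
```

Emit:
{"api": "play_rows", "payload": {"plan": [[15,-0.5,0,0,0,0,-0.3],[15,0,0,0,0,0,-0.3],[14,0,-1,0,0,0,-0.3],[9,0,0,0,0,0,-0.3],[0,0,0,0,0,0,-0.3],[0,0,0,0,0,0,0.1],[0,0,0,0,0,0,0.5],[0,0,0,0,0,0,1],[0,0,0,0,0,0,1],[0,0,0,0,0,0,1]]}}

```text
clock: 37.72
eef_pos: [0.612, 0.0322, 0.1256]
tool_rot: [-0.577, 0.722, 0.239, 0.299]
ft_force: [1.5, 2.6, 3.8]
grip_width: 0.0286
```

```bash
python3 chk.py bottle_tall .15; python3 -c "
from h import *
to(S+.119*SU,M3)"
```

```text
scene bottle_tall [([0.604, -0.002, 0.094], 0.77)]
scene bottle_tall_base [([0.59, -0.05, 0.038], 0.94)]
top bottle_tall [([0.605, 0.001, 0.092], 0.95)]
top bottle_tall_base [([0.592, -0.052, 0.04], 0.61)]
expected [0.605 0.    0.093] [ 0.593  -0.0515  0.04  ]
shift [ 2.3 -0.1 -0.1] turn [ 0.0011 -0.0007  0.0013] | at [0.6119 0.0322 0.1257] q [ 0.35  0.88  0.53  1.72 -0.64 -0.83] w 0.0284 F [1.  3.6 4.8] t 38.0167
```

The cap is gripped (28.5 mm). Pull out along the axis, lift, and turn upright.

Emit:
{"api": "play_rows", "payload": {"plan": [[-10,0,0,0,0,0,1],[-25,0,0,0,0,0,1],[-25,0,0,0,0,0,1],[-25,0,-25,0,0,0,1],[-25,0,-25,0,0,0,1],[-5,0,-5,0,0,0,1],[0,0,0,0,-0.112,0,1],[0,0,0,0,-0.112,0,1],[0,0,0,0,-0.112,0,1],[0,0,0,0,-0.112,0,1],[0,0,0,0,-0.112,0,1],[0,0,0,0,-0.112,0,1],[0,0,0,0,-0.112,0,1],[0,0,0,0,0,0,1],[0,0,0,0,0,0,1]]}}

```text
clock: 39.27
eef_pos: [0.62, 0.0707, 0.2444]
tool_rot: [-0.441, 0.555, 0.44, 0.551]
ft_force: [-0.5, 0.4, -1.9]
grip_width: 0.0283
```

Run:
```python
from h import *
o=get_obs(); C=R.from_quat(o["tool_rot"]).as_matrix()
for n in("scene","top"):
  p=camera(n)
  for t in ("bottle_tall","bottle_tall_base"):
    for r in pinpoint(t,p)[:2]:
      c=np.array(r["centre"]); print(n,t,round(r["confidence"],2),c.round(3),"in tool:",(C.T@(c-o["eef_pos"])*1000).round(1))
  pr=[(np.round(r["centre"],3).tolist(),round(r["confidence"],2)) for r in pinpoint("cell0",p)][:5]; print(pr)
a=np.radians(2.3);u=np.array([np.cos(a),np.sin(a),0]);v=np.array([-u[1],u[0],0])
c3=np.array([.5685,-.2735,.046])+.033*(u+v);c0=np.array([.5685,-.2735,.046])-.033*(u+v);print(c3,c0)
to([c3[0],c3[1],.29],down(182.3))
```

```text
scene bottle_tall 0.76 [0.618 0.073 0.199] in tool: [45.7  2.3  1.9]
scene bottle_tall_base 0.78 [0.615 0.067 0.121] in tool: [123.9   3.2  -4.2]
scene bottle_tall_base 0.75 [ 0.539 -0.309  0.047] in tool: [ 199.9   -6.6 -387.5]
[([0.534, -0.245, 0.048], 0.95), ([0.537, -0.309, 0.048], 0.74), ([0.598, -0.307, 0.047], 0.71), ([0.599, -0.244, 0.05], 0.68), ([0.489, 0.305, 0.004], 0.57)]
top bottle_tall_base 0.4 [ 0.411 -0.282  0.062] in tool: [ 185.4  123.7 -389.3]
[([0.6, -0.24, 0.043], 0.91), ([0.539, -0.309, 0.046], 0.74), ([0.6, -0.306, 0.045], 0.64), ([0.535, -0.24, 0.048], 0.62)]
[ 0.60014907 -0.23920224  0.046     ] [ 0.53685093 -0.30779776  0.046     ]
shift [ -44.7  -48.1 -310.5] turn [-0.2609 -0.0035 -0.0032] | at [0.621  0.0741 0.2442] q [ 0.12  0.5   0.42  1.49 -0.   -1.23] w 0.0285 F [ 0.4  0.1 -1.7] t 39.6667
```

Emit:
{"api": "play_rows", "payload": {"plan": [[-22,0,0,0,0,0,1],[-22,0,0,0,0,0,1],[0,-4.8,-31,0,0,0,1],[0,-4.8,-31,0,0,0,1],[0,-4.8,-31,0,0,0,1],[0,-4.8,-31,0,0,0,1],[0,-4.8,-31,0,0,0,1],[0,-4.8,-31,0,0,0,1],[0,-4.8,-31,0,0,0,1],[0,-4.8,-31,0,0,0,1],[0,-4.8,-31,0,0,0,1],[0,-4.8,-31,0,0,0,1],[0,0,0,-0.087,0,0,1],[0,0,0,-0.087,0,0,1],[0,0,0,-0.087,0,0,1],[0,0,0,0,0,0,1],[0,0,0,0,0,0,1]]}}

```text
clock: 41.08
eef_pos: [0.5997, -0.2395, 0.2896]
tool_rot: [-0.509, 0.492, 0.509, 0.489]
ft_force: [-0.5, -0.1, -1.7]
grip_width: 0.0283
```

Run:
```python
from h import *
o=get_obs(); C=R.from_quat(o["tool_rot"]).as_matrix()
for n in("scene","top"):
  p=camera(n)
  for t in ("bottle_tall","bottle_tall_base"):
    for r in pinpoint(t,p)[:2]:
      c=np.array(r["centre"]); print(n,t,round(r["confidence"],2),c.round(3),"in tool:",(C.T@(c-o["eef_pos"])*1000).round(1))
  if n=="scene": save(p,"s5.png",(110,120,270,280),4)
to([.600,-.240,.046+.1225],down(182.3))
```

```text
scene bottle_tall 0.71 [ 0.601 -0.239  0.245] in tool: [44.6 -1.1  0.6]
scene bottle_tall 0.6 [ 0.538 -0.245  0.045] in tool: [244.6  61.7  -2.5]
scene bottle_tall_base 0.66 [ 0.598 -0.24   0.17 ] in tool: [119.5   1.3  -0.2]
top bottle_tall 0.62 [ 0.6   -0.239  0.241] in tool: [48.2 -0.3  0.6]
top bottle_tall 0.58 [ 0.602 -0.241  0.043] in tool: [246.2  -2.8  -0.9]
top bottle_tall_base 0.65 [ 0.597 -0.237  0.168] in tool: [121.4   2.    2.9]
shift [ 1.214e+02 -7.000e-01 -1.000e-01] turn [-0.0019 -0.0028 -0.0024] | at [ 0.5996 -0.2396  0.2899] q [-0.38  0.55  0.61  1.63 -0.   -1.99] w 0.0282 F [ 0.1 -0.8 -1. ] t 41.3833
```

View pics/s5.png

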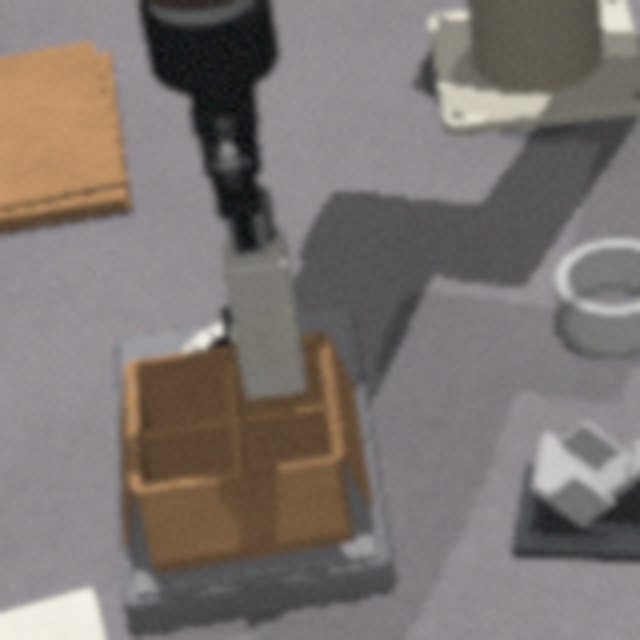

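The bottle hangs upright over its cell (base near crop (272,385)). Lower it, easing off near the floor.

Emit:
{"api": "play_rows", "payload": {"plan": [[25,0,0,0,0,0,1],[25,0,0,0,0,0,1],[25,0,0,0,0,0,1],[20,0,0,0,0,0,1],[13,0,0,0,0,0,1],[6,0,0,0,0,0,1],[0,0,0,0,0,0,1],[2,0,0,0,0,0,1],[2,0,0,0,0,0,1],[2,0,0,0,0,0,1],[0,0,0,0,0,0,1],[0,0,0,0,0,0,1]]}}

```text
clock: 42.38
eef_pos: [0.5994, -0.2403, 0.1704]
tool_rot: [0.51, -0.491, -0.509, -0.489]
ft_force: [-0.5, 0.3, -1.9]
grip_width: 0.0284
```

Run:
```python
from h import *
to([.600,-.240,.046+.1213],down(182.3))
```

```text
shift [ 3.1 -0.6  0.3] turn [-0.0018 -0.003  -0.0016] | at [ 0.5994 -0.2403  0.1704] q [-0.38  0.56  0.33  1.34 -0.   -1.99] w 0.0284 F [-0.5  0.3 -1.9] t 42.3833
```

Emit:
{"api": "play_rows", "payload": {"plan": [[1.5,0,0,0,0,0,1],[1.5,0,0,0,0,0,1],[0.5,0,0,0,0,0,1],[0,0,0,0,0,0,1],[0,0,0,0,0,0,1]]}}

```text
clock: 42.8
eef_pos: [0.5992, -0.2402, 0.1664]
tool_rot: [0.51, -0.492, -0.509, -0.489]
ft_force: [-0.4, -0.5, -1.2]
grip_width: 0.0283
```

Run:
```python
from h import *
to([.600,-.240,.046+.1213],down(182.3))
```

```text
shift [-0.9 -0.8  0.2] turn [-0.0017 -0.0027 -0.0024] | at [ 0.5992 -0.2402  0.1664] q [-0.38  0.56  0.32  1.33 -0.   -1.99] w 0.0283 F [-0.4 -0.5 -1.2] t 42.8
```

Emit:
{"api": "play_rows", "payload": {"plan": [[1,0,0,0,0,0,1],[1,0,0,0,0,0,1],[1,0,0,0,0,0,1],[0,0,0,0,0,0,1],[0,0,0,0,0,0,1]]}}

```text
clock: 43.22
eef_pos: [0.5994, -0.2408, 0.1662]
tool_rot: [0.511, -0.492, -0.508, -0.489]
ft_force: [-3.6, -0.1, 9.3]
grip_width: 0.0285
```

Run:
```python
from h import *
to([.600,-.240,.046+.1213],down(182.3))
```

```text
shift [-1.1 -0.6  0.8] turn [-0.002  -0.0047  0.0001] | at [ 0.5994 -0.2408  0.1662] q [-0.38  0.56  0.32  1.33 -0.   -1.99] w 0.0285 F [-3.6 -0.1  9.3] t 43.2167
```

On the floor (9 N). Release, rise, and go toward the mid bottle.

Emit:
{"api": "play_rows", "payload": {"plan": [[-1.5,0,0,0,0,0,1],[0,0,0,0,0,0,0.1],[0,0,0,0,0,0,-0.3],[0,0,0,0,0,0,-0.3],[0,0,0,0,0,0,-0.3],[0,0,0,0,0,0,-0.3],[-20,0,0,0,0,0,-0.3],[-40,0,0,0,0,0,-0.3],[-40,0,0,0,0,0,-0.3],[0,0,0,0,0,0,-1]]}}

```text
clock: 44.05
eef_pos: [0.6025, -0.2411, 0.2744]
tool_rot: [0.515, -0.49, -0.504, -0.491]
ft_force: [-0.4, 0.0, 2.0]
grip_width: 0.0661
```

Emit:
{"api": "play_rows", "payload": {"plan": [[0,7.7,39.3,0,0,0,-1],[0,7.7,39.3,0,0,0,-1],[0,7.7,39.3,0,0,0,-1],[0,7.7,39.3,0,0,0,-1],[0,7.7,39.3,0,0,0,-1],[0,7.7,39.3,0,0,0,-1],[0,7.7,39.3,0,0,0,-1],[0,7.7,39.3,0,0,0,-1],[0,7.7,39.3,0,0,0,-1],[0,7.7,39.3,0,0,0,-1],[0,7.7,39.3,0,0,0,-1],[0,7.7,39.3,0,0,0,-1],[0,7.7,39.3,0,0,0,-1],[0,0,0,0.12,0,0,-1],[0,0,0,0.12,0,0,-1],[0,0,0,0.12,0,0,-1],[0,0,0,0.12,0,0,-1],[0,0,0,0.12,0,0,-1],[0,0,0,0.12,0,0,-1]]}}

```text
clock: 45.63
eef_pos: [0.4797, 0.267, 0.2636]
tool_rot: [-0.303, 0.64, 0.302, 0.638]
ft_force: [-0.4, -0.7, 0.1]
grip_width: 0.0854
```

Emit:
{"api": "play_rows", "payload": {"plan": [[0,0,0,0.12,0,0,-1],[0,0,0,0.12,0,0,-1],[0,0,0,0.12,0,0,-1],[0,0,0,0.12,0,0,-1],[0,0,0,0.12,0,0,-1],[0,0,0,0,0,0,-1],[0,0,0,0,0,0,-1]]}}

```text
clock: 46.22
eef_pos: [0.4798, 0.2668, 0.2636]
tool_rot: [-0.104, 0.701, 0.102, 0.699]
ft_force: [0.1, 0.2, -0.4]
grip_width: 0.0857
```

Run:
```python
from h import *
for n in("scene","top"):
  p=camera(n); save(p,n+"_m.png")
  for t in ("bottle_tall","bottle_tall_base","bottle_mid","bottle_mid_base"):
    print(n,t,[(np.round(r["centre"],3).tolist(),round(r["confidence"],2)) for r in pinpoint(t,p)][:4])
  W=cloud(p);m=(W[...,2]>.016)&(W[...,2]<.06)&(np.hypot(W[...,0]-.47,W[...,1]-.305)<.09)
  print(m.sum(),cv2.minAreaRect(W[m][:,:2].astype(np.float32)*1000))
print("want tall", [.6,-.24,.046+.075])
to([.478,.308,.11],down(105.4))
```

```text
scene bottle_tall [([0.593, -0.243, 0.118], 0.78)]
scene bottle_tall_base [([0.597, -0.241, 0.042], 0.92), ([0.381, 0.019, 0.001], 0.17)]
scene bottle_mid [([0.49, 0.59, 0.02], 0.79), ([0.228, 0.346, 0.017], 0.67), ([0.47, 0.305, 0.025], 0.64)]
scene bottle_mid_base [([0.536, 0.324, 0.025], 0.98), ([0.215, 0.411, 0.019], 0.92), ([0.495, 0.525, 0.019], 0.56)]
476 ((472.4759521484375, 303.2154846191406), (138.0592498779297, 44.878509521484375), 14.643502235412598)
top bottle_tall [([0.599, -0.242, 0.117], 0.82)]
top bottle_tall_base [([0.597, -0.241, 0.045], 0.48)]
top bottle_mid [([0.494, 0.594, 0.022], 0.6), ([0.471, 0.306, 0.023], 0.57), ([0.228, 0.347, 0.026], 0.42)]
top bottle_mid_base [([0.216, 0.413, 0.018], 0.72), ([0.496, 0.526, 0.019], 0.62), ([0.597, -0.05, -0.003], 0.58)]
45 ((459.2196960449219, 287.58001708984375), (52.23137664794922, 10.893819808959961), 13.865704536437988)
want tall [0.6, -0.24, 0.121]
shift [153.7  40.3  10.6] turn [ 0.0207 -0.003   0.002 ] | at [0.4797 0.2668 0.2638] q [ 0.51  0.33  0.21  1.46 -0.    0.22] w 0.0854 F [ 0.4 -0.3  0. ] t 46.7167
```

View pics/scene_m.png

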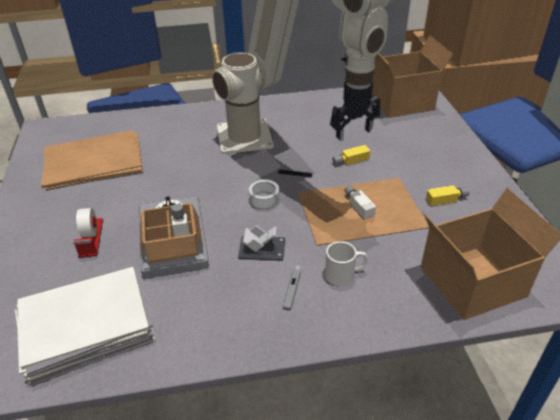

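The tall bottle stands upright in its cell (carton at (170,230)), and the mid bottle lies undisturbed at (360,203).

Emit:
{"api": "play_rows", "payload": {"plan": [[38,10.1,1.4,0.02,0,0,-1],[38,10,1.3,0,0,0,-1],[38,10,1.4,0,0,0,-1],[38,10,1.3,0,0,0,-1],[25,0,0,0,0,0,-1],[0,0,0,0,0,0,-1],[0,0,0,0,0,0,-1]]}}

```text
clock: 47.3
eef_pos: [0.4726, 0.3057, 0.0855]
tool_rot: [-0.096, 0.703, 0.094, 0.698]
ft_force: [-0.7, -0.0, 0.4]
grip_width: 0.0855
```

Run:
```python
from h import *
p=camera("scene")
for t in ("bottle_mid","bottle_mid_base"):
    print(t,[(np.round(r["centre"],3).tolist(),round(r["confidence"],2)) for r in pinpoint(t,p)][:4])
to([.473,.3065,.0095],down(105.3))
```

```text
bottle_mid [([0.473, 0.303, 0.026], 0.91), ([0.489, 0.591, 0.018], 0.65), ([0.224, 0.347, 0.015], 0.42)]
bottle_mid_base [([0.534, 0.322, 0.023], 0.98), ([0.495, 0.527, 0.021], 0.58), ([0.537, -0.239, 0.047], 0.54)]
shift [79.8  0.1 -2.8] turn [0.0018 0.0016 0.0006] | at [0.4755 0.3072 0.0893] q [ 0.57  0.47 -0.05  1.05 -0.    0.31] w 0.0855 F [ 0.2 -0.4  0.2] t 47.45
```

Emit:
{"api": "play_rows", "payload": {"plan": [[25,0,-1,0,0,0,-1],[25,0,0,0,0,0,-1],[17,0,0,0,0,0,-1],[8,0,0,0,0,0,-1],[2,0,0,0,0,0,-1],[0,0,0,0,0,0,-1],[0,0,0,0,0,0,0.4],[0,0,0,0,0,0,1],[0,0,0,0,0,0,1],[0,0,0,0,0,0,1],[0,0,0,0,0,0,1],[0,0,0,0,0,0,1],[0,0,0,0,0,0,1]]}}

```text
clock: 48.53
eef_pos: [0.4734, 0.3063, 0.0108]
tool_rot: [-0.095, 0.701, 0.094, 0.701]
ft_force: [-0.0, -0.8, 6.0]
grip_width: 0.0394
```

Emit:
{"api": "play_rows", "payload": {"plan": [[-15,0,0,0,0,0,1],[-30,0,0,0,0,0,1],[-40,0,0,0,0,0,1],[-40,0,0,0,0,0,1],[-40,0,0,0,0,0,1],[-40,0,0,0,0,0,1],[-25,0,0,0,0,0,1],[0,0,0,0,0,0,1],[0,0,0,0,0,0,1]]}}

```text
clock: 49.28
eef_pos: [0.4737, 0.3069, 0.241]
tool_rot: [-0.095, 0.701, 0.095, 0.701]
ft_force: [-0.3, -0.3, -2.7]
grip_width: 0.0392
```

Run:
```python
from h import *
o=get_obs(); C=R.from_quat(o["tool_rot"]).as_matrix()
for n in("scene","top"):
  p=camera(n)
  for t in ("bottle_mid","bottle_mid_base"):
    for r in pinpoint(t,p)[:3]:
      c=np.array(r["centre"]); print(n,t,round(r["confidence"],2),c.round(3),"in tool:",(C.T@(c-o["eef_pos"])*1000).round(1))
to([.61,.02,.25],M2); to([.61,.02,.25],down(-12.8))
```

```text
scene bottle_mid 0.89 [0.228 0.343 0.016] in tool: [ 224.5  100.6 -227.1]
scene bottle_mid 0.76 [0.49  0.594 0.022] in tool: [219.3 272.6  91.6]
scene bottle_mid 0.68 [0.472 0.305 0.253] in tool: [-12.4  -1.3  -2.3]
scene bottle_mid_base 0.71 [0.535 0.325 0.254] in tool: [-12.8   1.1  64. ]
scene bottle_mid_base 0.68 [0.495 0.527 0.021] in tool: [219.4 206.7  79.3]
scene bottle_mid_base 0.64 [0.217 0.409 0.014] in tool: [ 226.9  166.8 -219.9]
top bottle_mid 0.71 [0.492 0.594 0.022] in tool: [218.9 272.2  94.5]
top bottle_mid 0.69 [0.468 0.306 0.249] in tool: [-7.7  0.6 -5.7]
top bottle_mid 0.65 [ 0.565 -0.272  0.005] in tool: [ 236.8 -582.5  -66.5]
top bottle_mid_base 0.73 [0.532 0.322 0.249] in tool: [-8.1 -0.7 59.8]
top bottle_mid_base 0.67 [ 0.381  0.013 -0.001] in tool: [ 242.5 -258.8 -167.7]
top bottle_mid_base 0.6 [ 0.564 -0.276  0.004] in tool: [ 237.9 -585.2  -68.1]
shift [ -11.9 -312.3   56.7] turn [1.9355 0.4796 0.8119] | at [0.4722 0.3059 0.2375] q [ 0.58  0.37  0.2   1.41 -0.    0.31] w 0.0393 F [-0.4  0.6 -2. ] t 49.5833
shift [ -11.9 -312.3   56.7] turn [ 2.0634e+00 -9.0000e-04  9.2000e-03] | at [0.4722 0.3059 0.2375] q [ 0.58  0.37  0.2   1.41 -0.    0.31] w 0.0393 F [-0.4  0.6 -2. ] t 49.5833
```

Emit:
{"api": "play_rows", "payload": {"plan": [[-1.5,-39,7.1,0,0,0,1],[-1.5,-39,7.1,0,0,0,1],[-1.5,-39,7.1,0,0,0,1],[-1.5,-39,7.1,0,0,0,1],[-1.5,-39,7.1,0,0,0,1],[-1.5,-39,7.1,0,0,0,1],[-1.5,-39,7.1,0,0,0,1],[-1.5,-39,7.1,0,0,0,1],[0,0,0,0.1214,0,0,1],[0,0,0,0.1214,0,0,1],[0,0,0,0.1214,0,0,1],[0,0,0,0.1214,0,0,1],[0,0,0,0.1214,0,0,1],[0,0,0,0.1214,0,0,1],[0,0,0,0.1214,0,0,1],[0,0,0,0.1214,0,0,1],[0,0,0,0.1214,0,0,1],[0,0,0,0.1214,0,0,1],[0,0,0,0.1214,0,0,1]]}}

```text
clock: 51.17
eef_pos: [0.6104, 0.0209, 0.2507]
tool_rot: [0.359, 0.609, -0.363, 0.607]
ft_force: [-0.4, 0.1, -1.4]
grip_width: 0.0392
```

Emit:
{"api": "play_rows", "payload": {"plan": [[0,0,0,0.1214,0,0,1],[0,0,0,0.1214,0,0,1],[0,0,0,0.1214,0,0,1],[0,0,0,0.1214,0,0,1],[0,0,0,0.1214,0,0,1],[0,0,0,0.1214,0,0,1],[0,0,0,0,0,0,1],[0,0,0,0,0,0,1]]}}

```text
clock: 51.83
eef_pos: [0.6105, 0.0209, 0.2511]
tool_rot: [-0.55, -0.442, 0.554, -0.442]
ft_force: [0.5, -0.4, -0.7]
grip_width: 0.0391
```

Run:
```python
from h import *
to(S+.112*SU-.0118*SX,M2)
```

```text
shift [123.5  -0.6   3.1] turn [0.0012 0.7891 0.0044] | at [0.6105 0.0209 0.2511] q [ 0.04  0.47  0.38  1.49 -0.    1.83] w 0.0391 F [ 0.5 -0.4 -0.7] t 51.8333
```

Emit:
{"api": "play_rows", "payload": {"plan": [[0,0,0,0,0.1127,0,1],[0,0,0,0,0.1127,0,1],[0,0,0,0,0.1127,0,1],[0,0,0,0,0.1127,0,1],[0,0,0,0,0.1127,0,1],[0,0,0,0,0.1127,0,1],[0,0,0,0,0.1127,0,1],[0,0,0,0,0,0,1],[0,0,0,0,0,0,1]]}}

```text
clock: 52.58
eef_pos: [0.6102, 0.0195, 0.25]
tool_rot: [0.722, 0.576, -0.301, 0.237]
ft_force: [0.3, 0.1, -0.9]
grip_width: 0.0391
```

Run:
```python
from h import *
o=get_obs(); C=R.from_quat(o["tool_rot"]).as_matrix()
for n in("scene","top"):
  p=camera(n)
  for t in ("bottle_mid","bottle_mid_base"):
    for r in pinpoint(t,p):
      c=np.array(r["centre"]); e=C.T@(c-o["eef_pos"])*1000
      if np.linalg.norm(e)<100: print(n,t,round(r["confidence"],2),c.round(3),"in tool:",e.round(1))
to(S+.112*SU-.0118*SX,M2);to(S+.062*SU+.0122*SX,M2)
```

```text
scene bottle_mid 0.87 [0.611 0.011 0.264] in tool: [-16.2   2.7  -4.3]
scene bottle_mid_base 0.82 [ 0.599 -0.032  0.214] in tool: [-11.5   0.7  62.9]
top bottle_mid 0.97 [0.609 0.018 0.267] in tool: [-12.9  -0.6 -10.7]
shift [85.6 -1.7 92.3] turn [0.0022 0.0007 0.0006] | at [0.6112 0.022  0.2533] q [-0.32  0.48  0.18  1.37  0.78  1.43] w 0.0394 F [-0.3  0.3 -1.9] t 52.8833
shift [109.6  -1.7 142.3] turn [0.0022 0.0007 0.0006] | at [0.6112 0.022  0.2533] q [-0.32  0.48  0.18  1.37  0.78  1.43] w 0.0394 F [-0.3  0.3 -1.9] t 52.8833
```

Emit:
{"api": "play_rows", "payload": {"plan": [[21.4,-0.4,23,0,0,0,1],[21.4,-0.4,23,0,0,0,1],[21.4,-0.4,23,0,0,0,1],[21.4,-0.5,23,0,0,0,1],[0,0,0,0,0,0,1],[0,0,0,0,0,0,1],[10,0,0,0,0,0,1],[9,0,0,0,0,0,1],[3,0,0,0,0,0,1],[0,0,15,0,0,0,1],[0,0,15,0,0,0,1],[0,0,8,0,0,0,1],[0,0,0,0,0,0,1],[0,0,0,0,0,0,1]]}}

```text
clock: 54.05
eef_pos: [0.6056, 0.0052, 0.0844]
tool_rot: [0.722, 0.576, -0.3, 0.238]
ft_force: [-0.1, -0.7, -1.1]
grip_width: 0.0395
```

Run:
```python
from h import *
to(S+.062*SU+.0132*SX,M2)
```

```text
shift [ 3.5  0.3 10.5] turn [-0.0025 -0.0008  0.    ] | at [0.6056 0.0052 0.0844] q [-0.35  0.64 -0.03  1.03  0.78  1.39] w 0.0395 F [-0.1 -0.7 -1.1] t 54.05
```

Emit:
{"api": "play_rows", "payload": {"plan": [[2,0.3,4,0,0,0,1],[0.5,0,4,0,0,0,1],[0,0,2,0,0,0,1],[0.5,0,2,0,0,0,1],[0,0,0,0,0,0,1],[0,0,0,0,0,0,1]]}}

```text
clock: 54.55
eef_pos: [0.6049, 0.0013, 0.0762]
tool_rot: [0.723, 0.577, -0.297, 0.237]
ft_force: [-1.0, 4.7, 7.8]
grip_width: 0.0394
```

Run:
```python
from h import *
to(S+.062*SU+.0132*SX,M2); print((get_obs()["ft_force"]-[0,0,-1.5])@M2)
```

```text
shift [0.5 0.  1.9] turn [-0.0009 -0.0056  0.0001] | at [0.6049 0.0013 0.0762] q [-0.36  0.66 -0.03  1.02  0.78  1.38] w 0.0394 F [-1.   4.7  7.8] t 54.55
[-3.54443614 -2.02876943 -9.67621873]
```

Emit:
{"api": "play_rows", "payload": {"plan": [[-0.5,0,-1.5,0,0,0,1],[0,0,0,0,0,0,-0.2],[0,0,0,0,0,0,-0.2],[0,0,0,0,0,0,-0.4],[0,0,0,0,0,0,-0.4],[0,0,0,0,0,0,-0.4],[-10,0,0,0,0,0,-0.4],[-25,0,0,0,0,0,-0.5],[-35,0,0,0,0,0,-0.5],[-35,0,0,0,0,0,-1],[-35,0,0,0,0,0,-1],[-30,0,0,0,0,0,-1],[0,0,-36,0,0,0,-1],[0,0,-36,0,0,0,-1],[0,0,-36,0,0,0,-1],[0,0,-36,0,0,0,-1],[0,0,-16,0,0,0,-1],[0,0,0,0,0,0,-1]]}}

```text
clock: 56.05
eef_pos: [0.6042, -0.0045, 0.3124]
tool_rot: [0.722, 0.577, -0.297, 0.241]
ft_force: [-0.5, -0.6, -0.5]
grip_width: 0.0853
```

```bash
echo 'M5=np.c_[-SU,M2[:,1],-SX]' >> h.py
python3 chk.py bottle_mid .132; python3 -c "
from h import *
to(S+.192*SU,M5)"
```

```text
scene bottle_mid [([0.606, -0.006, 0.088], 0.98), ([0.227, 0.347, 0.016], 0.98), ([0.487, 0.59, 0.019], 0.67)]
scene bottle_mid_base [([0.215, 0.411, 0.019], 0.92), ([0.593, -0.053, 0.042], 0.73)]
top bottle_mid [([0.229, 0.346, 0.023], 0.88), ([0.604, 0.0, 0.084], 0.81), ([0.494, 0.591, 0.021], 0.65)]
top bottle_mid_base [([0.216, 0.411, 0.021], 0.82), ([0.494, 0.525, 0.018], 0.81), ([0.591, -0.048, 0.038], 0.73)]
expected [ 0.603 -0.006  0.087] [ 0.593  -0.0515  0.04  ]
shift [156.6   0.7  28. ] turn [-0.0022 -1.5712  0.0059] | at [ 0.6027 -0.0078  0.3063] q [-0.37  0.47  0.3   1.55  0.77  1.36] w 0.0855 F [-0.  -1.2 -0.2] t 56.35
```

Emit:
{"api": "play_rows", "payload": {"plan": [[0,0,0,0,-0.1122,0,-1],[0,0,0,0,-0.1122,0,-1],[0,0,0,0,-0.1122,0,-1],[0,0,0,0,-0.1122,0,-1],[0,0,0,0,-0.1122,0,-1],[0,0,0,0,-0.1122,0,-1],[0,0,0,0,-0.1122,0,-1],[15,0,-30,0,0,0,-1],[15,0,-30,0,0,0,-1],[20,0,-30,0,0,0,-1],[0,0,0,0,-0.1122,0,-1],[0,0,0,0,-0.1122,0,-1],[0,0,0,0,-0.1122,0,-1],[0,0,0,0,-0.1122,0,-1],[0,0,0,0,-0.1122,0,-1],[0,0,0,0,-0.1122,0,-1],[0,0,0,0,-0.1122,0,-1],[0,0,0,0,0,0,-0.3],[0,0,0,0,0,0,-0.3]]}}

```text
clock: 57.93
eef_pos: [0.623, 0.0816, 0.2523]
tool_rot: [-0.295, -0.241, 0.724, -0.575]
ft_force: [0.0, -0.1, 0.4]
grip_width: 0.064
```

```bash
python3 chk.py bottle_mid .132; python3 -c "
from h import *
to(S+.192*SU,M5)"
```

```text
scene bottle_mid [([0.488, 0.591, 0.02], 0.91), ([0.605, -0.006, 0.088], 0.87), ([0.229, 0.344, 0.017], 0.52)]
scene bottle_mid_base [([0.497, 0.526, 0.017], 0.84), ([0.214, 0.412, 0.016], 0.67), ([0.589, -0.046, 0.039], 0.58)]
top bottle_mid [([0.604, -0.004, 0.085], 0.86), ([0.491, 0.591, 0.023], 0.78), ([0.599, -0.242, 0.044], 0.63)]
top bottle_mid_base [([0.59, -0.048, 0.038], 0.93), ([0.493, 0.524, 0.019], 0.56), ([0.216, 0.411, 0.019], 0.4)]
expected [ 0.603 -0.006  0.087] [ 0.593  -0.0515  0.04  ]
shift [ 60.3  -0.7 -61.4] turn [-0.004  -0.0043 -0.0004] | at [0.6233 0.0797 0.2618] q [ 0.41  0.91  0.95  2.13 -0.61  2.37] w 0.0557 F [-0.3 -0.6  0.3] t 58.2333
```

Emit:
{"api": "play_rows", "payload": {"plan": [[20,-0.2,-20.5,0,0,0,-0.3],[20,-0.2,-20.5,0,0,0,-0.3],[20,-0.3,-20.4,-0.004,-0.004,0,-0.3],[0,0,0,0,0,0,-0.3],[0,0,0,0,0,0,-0.3],[0,0,0,0,0,0,-0.3]]}}

```text
clock: 58.73
eef_pos: [0.6231, 0.0819, 0.1754]
tool_rot: [-0.298, -0.239, 0.722, -0.577]
ft_force: [-0.8, -0.6, -0.3]
grip_width: 0.0554
```

```bash
python3 -c "
from h import *
to(S+.101*SU,M5)"
```

```text
shift [91.4  0.2  0.7] turn [ 0.0025  0.002  -0.0004] | at [0.6231 0.0819 0.1754] q [ 0.41  0.93  0.76  1.94 -0.61  2.37] w 0.0554 F [-0.8 -0.6 -0.3] t 58.7333
```

Emit:
{"api": "play_rows", "payload": {"plan": [[20,0,0.7,0,0,0,-0.3],[20,0,0,0,0,0,-0.3],[20,0,0,0,0,0,-0.3],[14,0,0,0,0,0,-0.3],[10,0,0,0,0,0,-0.3],[6,0,0,0,0,0,-0.3],[0,0,0,0,0,0,-0.3],[0,0,0,0,0,0,0.1],[0,0,0,0,0,0,0.5],[0,0,0,0,0,0,1],[0,0,0,0,0,0,1],[0,0,0,0,0,0,1]]}}

```text
clock: 59.73
eef_pos: [0.6091, 0.0204, 0.1111]
tool_rot: [-0.297, -0.239, 0.722, -0.578]
ft_force: [1.4, 2.3, 6.5]
grip_width: 0.0283
```

```bash
python3 -c "
from h import *
to(S+.101*SU,M5)"
```

```text
shift [1.3 0.2 1.8] turn [ 0.004   0.003  -0.0015] | at [0.6091 0.0204 0.1111] q [ 0.34  0.88  0.48  1.67 -0.65  2.29] w 0.0283 F [1.4 2.3 6.5] t 59.7333
```

Emit:
{"api": "play_rows", "payload": {"plan": [[-10,0,0,0,0,0,1],[-25,0,0,0,0,0,1],[-25,0,0,0,0,0,1],[-25,0,25,0,0,0,1],[-25,0,25,0,0,0,1],[-10,0,10,0,0,0,1],[0,0,0,0,0.1122,0,1],[0,0,0,0,0.1122,0,1],[0,0,0,0,0.1122,0,1],[0,0,0,0,0.1122,0,1],[0,0,0,0,0.1122,0,1],[0,0,0,0,0.1122,0,1],[0,0,0,0,0.1122,0,1],[0,0,0,0,0,0,1],[0,0,0,0,0,0,1]]}}

```text
clock: 60.98
eef_pos: [0.6175, 0.0596, 0.237]
tool_rot: [-0.55, -0.441, 0.555, -0.441]
ft_force: [1.0, -0.3, -1.9]
grip_width: 0.0284
```

```bash
cat > held.py <<'E'
from h import *
import sys
o=get_obs(); C=R.from_quat(o["tool_rot"]).as_matrix()
for n in("scene","top"):
  p=camera(n)
  for t in (sys.argv[1],sys.argv[1]+"_base"):
    for r in pinpoint(t,p):
      c=np.array(r["centre"]); e=C.T@(c-o["eef_pos"])*1000
      if np.linalg.norm(e)<160: print(n,t,round(r["confidence"],2),c.round(3),"in tool:",e.round(1))
E
python3 held.py bottle_mid; python3 -c "
from h import *
to([.5365,-.3075,.29],down(2.3))"
```

```text
scene bottle_mid 0.96 [0.62  0.058 0.203] in tool: [34.   2.4  0.7]
scene bottle_mid_base 0.93 [0.614 0.057 0.133] in tool: [103.9  -2.5   2.4]
shift [-5.250e+01  3.000e-01  3.794e+02] turn [-0.2588  0.0039  0.0065] | at [0.6181 0.0627 0.2358] q [ 0.1   0.49  0.39  1.47 -0.    1.89] w 0.0284 F [-0.2  0.7 -1.5] t 61.2833
```

Emit:
{"api": "play_rows", "payload": {"plan": [[-30,0,0,0,0,0,1],[-30,0,0,0,0,0,1],[-25,0,0,0,0,0,1],[0,0,38,0,0,0,1],[0,0,38,0,0,0,1],[0,0,38,0,0,0,1],[0,0,38,0,0,0,1],[0,0,38,0,0,0,1],[0,0,38,0,0,0,1],[0,0,38,0,0,0,1],[0,0,38,0,0,0,1],[0,0,38,0,0,0,1],[0,0,37.4,0,0,0,1],[0,0,0,-0.0863,0,0,1],[0,0,0,-0.0863,0,0,1],[0,0,0,-0.0863,0.004,0.006,1],[0,0,0,0,0,0,1],[0,0,0,0,0,0,1]]}}

```text
clock: 62.78
eef_pos: [0.5358, -0.3082, 0.3226]
tool_rot: [0.491, 0.509, -0.49, 0.509]
ft_force: [0.8, -0.3, -2.6]
grip_width: 0.0285
```

```bash
python3 held.py bottle_mid; python3 -c "
from h import *
to([.5365,-.3075,.046+.1023],down(2.3))"
```

```text
scene bottle_mid 0.58 [ 0.538 -0.312  0.289] in tool: [33.3  2.2  3.4]
scene bottle_mid_base 0.79 [ 0.534 -0.308  0.22 ] in tool: [102.5  -1.8  -0.5]
top bottle_mid 0.47 [ 0.536 -0.304  0.29 ] in tool: [33.2 -0.  -4.2]
top bottle_mid_base 0.55 [ 0.535 -0.307  0.222] in tool: [101.   -1.   -1.1]
shift [174.8   0.8  -0.6] turn [-0.0022 -0.0012 -0.0007] | at [ 0.5356 -0.3083  0.3231] q [-0.52  0.48  0.59  1.68  0.    1.01] w 0.0283 F [-0.1 -0.8 -1.3] t 63.0833
```

Emit:
{"api": "play_rows", "payload": {"plan": [[30,0.4,-0.3,0,0,0,1],[30,0.4,-0.3,0,0,0,1],[30,0,0,0,0,0,1],[25,0,0,0,0,0,1],[25,0,0,0,0,0,1],[18,0,0,0,0,0,1],[10,0,0,0,0,0,1],[3,0,0,0,0,0,1],[1.5,0,0,0,0,0,1],[1.5,0,0,0,0,0,1],[0,0,0,0,0,0,1],[0,0,0,0,0,0,1]]}}

```text
clock: 64.08
eef_pos: [0.5371, -0.3083, 0.1505]
tool_rot: [0.491, 0.509, -0.49, 0.51]
ft_force: [-0.4, -0.0, -1.2]
grip_width: 0.0289
```

```bash
python3 -c "
from h import *
to([.5365,-.3075,.046+.1023],down(2.3))"
```

```text
shift [ 2.2 -0.5 -0.8] turn [-0.0022  0.0001 -0.003 ] | at [ 0.5371 -0.3083  0.1505] q [-0.52  0.52  0.2   1.25  0.    1.01] w 0.0289 F [-0.4 -0.  -1.2] t 64.0833
```

Emit:
{"api": "play_rows", "payload": {"plan": [[1.5,0,0,0,0,0,1],[1,0,0,0,0,0,1],[1,0,0,0,0,0,1],[1,0,0,0,0,0,1],[0,0,0,0,0,0,1],[0,0,0,0,0,0,1]]}}

```text
clock: 64.58
eef_pos: [0.5369, -0.3087, 0.1473]
tool_rot: [0.491, 0.508, -0.49, 0.511]
ft_force: [-2.3, 0.6, 7.5]
grip_width: 0.0284
```

```bash
python3 -c "
from h import *
to([.5365,-.3075,.046+.1023],down(2.3))"
```

```text
shift [-1.  -0.3 -1.2] turn [-0.0025  0.0014 -0.0036] | at [ 0.5369 -0.3087  0.1473] q [-0.52  0.52  0.19  1.24  0.    1.01] w 0.0284 F [-2.3  0.6  7.5] t 64.5833
```

Floor contact. Release, rise straight up, and clear the view toward the robot.

Emit:
{"api": "play_rows", "payload": {"plan": [[-1,0,0,0,0,0,1],[0,0,0,0,0,0,0.2],[0,0,0,0,0,0,-0.2],[0,0,0,0,0,0,-0.2],[0,0,0,0,0,0,-0.2],[0,0,0,0,0,0,-0.2],[-20,0,0,0,0,0,-0.2],[-35,0,0,0,0,0,-0.2],[-35,0,0,0,0,0,-0.3],[-35,0,0,0,0,0,-1],[0,-35,-10,0,0,0,-1],[0,-35,-20,0,0,0,-1],[0,-10,-38,0,0,0,-1],[0,0,-40,0,0,0,-1],[0,0,-40,0,0,0,-1],[0,0,-40,0,0,0,-1],[0,0,-40,0,0,0,-1],[0,0,-40,0,0,0,-1],[0,0,0,0,0,0,-1],[0,0,0,0,0,0,-1]]}}

```text
clock: 66.25
eef_pos: [0.446, -0.0413, 0.2711]
tool_rot: [0.49, 0.511, -0.489, 0.511]
ft_force: [0.3, -0.2, 0.1]
grip_width: 0.0853
```

Run:
```python
from h import *
fr=[]
for n in("scene","top"):
  p=camera(n)
  for t in ("bottle_tall","bottle_tall_base","bottle_mid","bottle_mid_base","tape_roll","dispenser","cutter","mug"):
    print(n,t,[(np.round(r["centre"],3).tolist(),round(r["confidence"],2)) for r in pinpoint(t,p)][:3])
  if n=="top":
    W=cloud(p); m=(W[...,2]>.058)&(W[...,2]<.085)&(np.hypot(W[...,0]-.412,W[...,1]+.281)<.035)
    print("knob",m.sum(),cv2.minAreaRect(W[m][:,:2].astype(np.float32)*1000))
    b=p["frame"][150:260,325:425,::-1]
  else: a=p["frame"][170:280,120:230,::-1]
cv2.imwrite("pics/fin.png",np.hstack([cv2.resize(a,(400,440),interpolation=3),cv2.resize(b,(400,440),interpolation=3)]))
o=get_obs();print(o["clock"],o["eef_pos"],o["ft_force"])
```

```text
scene bottle_tall [([0.597, -0.243, 0.122], 0.84)]
scene bottle_tall_base [([0.596, -0.24, 0.043], 0.73), ([0.601, -0.244, 0.121], 0.55)]
scene bottle_mid [([0.538, -0.313, 0.112], 0.88), ([0.487, 0.589, 0.019], 0.86), ([0.225, 0.345, 0.015], 0.58)]
scene bottle_mid_base [([0.496, 0.526, 0.019], 0.89), ([0.537, -0.311, 0.045], 0.56), ([0.377, 0.015, -0.001], 0.29)]
scene tape_roll [([0.379, 0.017, -0.002], 0.95)]
scene dispenser [([0.46, -0.518, 0.002], 0.91)]
scene cutter [([0.412, -0.28, 0.058], 0.57)]
scene mug [([0.741, 0.175, -0.003], 0.64)]
top bottle_tall [([0.598, -0.245, 0.116], 0.63)]
top bottle_tall_base [([0.6, -0.241, 0.048], 0.7)]
top bottle_mid [([0.49, 0.593, 0.022], 0.84), ([0.534, -0.308, 0.114], 0.67), ([0.226, 0.346, 0.024], 0.64)]
top bottle_mid_base [([0.215, 0.412, 0.02], 0.88), ([0.538, -0.31, 0.042], 0.64), ([0.494, 0.522, 0.02], 0.59)]
top tape_roll [([0.379, 0.019, -0.002], 0.59)]
top dispenser [([0.46, -0.519, 0.0], 0.89), ([0.599, -0.236, 0.044], 0.54)]
top cutter [([0.774, 0.035, -0.001], 0.58), ([0.534, -0.308, 0.045], 0.16)]
top mug [([0.74, 0.172, 0.001], 0.75)]
knob 61 ((411.3060607910156, -279.9195861816406), (41.2225227355957, 15.716364860534668), 2.587736129760742)
67.15 [ 0.44608019 -0.04319575  0.2708527 ] [0.53256115 0.15598495 0.31752386]
```

View pics/fin.png

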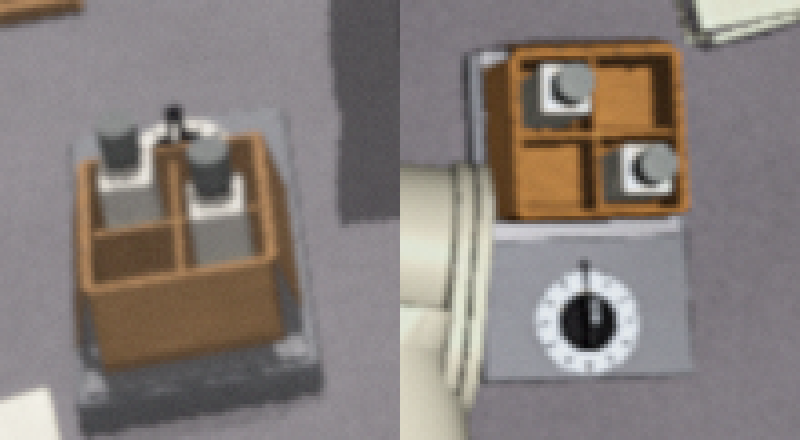

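Both bottles stand upright, cap up, in diagonal cells (in the top view at (570,85) and (650,165)). The pointer is on the zero mark at (587,268), and the robot is touching nothing.

```bash
python3 -c "
from workcell import *
print(job_done())"
```

```text
the job is handed in; nothing more can be done
None
```

The job is handed in, at about 67 s on the robot's clock. The tare dial is at zero, and both glue bottles are packed upright in the carton, tall first, then mid. There was no short bottle; I left the two yellow look-alikes alone.

**What went wrong on the way:** while I was moving round to take its cap, the tall bottle swung about 37° in the stand and the first grip closed on nothing. The forces stayed low, so it was probably the announced knock, but I could not rule out a touch by the gripper. I took it by the body, seated it again, let go, gripped the cap and carried on. The mid bottle went through without trouble.

**Last checks:**
- **Dial:** the pointer is on the zero mark; the bar measured 2.6° and the scale's axis about 2.3°.
- **Bottles:** the tall one is in the +x, +y cell and the mid one in the -x, -y cell. Both are upright, cap up, with their bases within about 4 mm of floor height. Both set-downs showed a floor contact of 7–9 N.
- **Other items:** tape roll, dispenser, cutter and mug measured within 4 mm of their first positions. In the scene view the network reported the cutter at the dial, which is a false report; the top view put it in place.
- **Joint range:** joint 4 came right up to its 2.15 rad limit once, during the cap approach. I saw no reading beyond it, but only to two decimals.

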